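# Fetch the handheld imager from behind the desk things

### The job

The handheld imager lies behind a bottle, a power adapter and a pen pot. First stand all three in the grey side tray; then lay the imager gently on the black inspection mat, over its printed outline and with the lens pointing the same way as in the outline; only then put the three things back upright, each centred on the cork coaster of its own shape (bottle on the round one, pen pot on the square one, adapter on the oblong one and lined up with it). Do not knock any of the three over.

Things in the scene. Friction and masses are not known exactly. Their poses are not given: they have to be found in the camera images.
- imager: White pistol-shaped imager lying behind the three things, 0.3 kg. Origin: underside of the barrel at its gripping place; z up. Barrel: box 42 mm in x, y -45 to 63, 44 mm high; grip it across x at the origin, 24 mm up. Round nose and lens ring (40 mm wide) reach to y = -85, looking along -y. Hand grip: y 37 to 63, 30 mm high, sticks out to x = 95.
- imager_lens (a point): Centre of the imager's lens face, 85 mm from the imager's origin along its -y and 22 mm above its underside.
- bottle: White round plastic bottle with a narrower grey cap, standing: 48 mm diameter up to 90 mm, cap 30 mm diameter, 108 mm high in all, 0.16 kg. Origin: centre of its underside, z up the axis. At the start it stands on the round coaster.
- adapter: Black power adapter brick standing on end: 34 mm in x, 56 mm in y, 100 mm high, 0.22 kg. Origin: centre of its underside, z up. At the start it stands on the oblong coaster, its axes along the coaster's.
- pen_pot: Square yellowish plastic pen pot, 52 x 52 mm, 92 mm high, with three pens fixed in it that reach to 100 mm, 0.15 kg. Origin: centre of its underside, z up, sides along x and y. At the start it stands on the square coaster.
- coaster_round: Round cork coaster, the bottle's place: 64 mm diameter, 3 mm thick, fixed. Origin: centre of its underside, top at +3 mm. The three coasters lie in a row, 82 mm apart, in any order, on a thin green mat, 60 mm in front of (-x of) the imager's origin.
- coaster_oblong: Oblong cork coaster, 46 mm in x, 70 mm in y, 3 mm thick, fixed. Origin: centre of its underside. The adapter's place, with the 56 mm side of the adapter along the 70 mm side (either way round).
- coaster_square: Square cork coaster, 64 x 64 mm, 3 mm thick, fixed. Origin: centre of its underside. The pen pot's place.
- tray: Grey square open side tray with a low rim, 190 x 190 mm, 16 mm high, walls and floor 4 mm thick, fixed, on one side of the desk. Origin: centre of its underside, x and y along its sides; its floor is at +4 mm. Holds all three things standing, for instance at (x, y) = (-45, -45), (-45, 45) and (45, 0) mm.
- mat: Black fixed inspection mat, 170 x 190 x 4 mm, at the other side of the desk, with the imager's outline printed in grey. Origin: on its underside at the spot where the imager's origin belongs (top at +4 mm); its x and y are the directions the imager's own x and y shall have: hand grip to +x, lens to -y (lens face at y = -85). It spans x -48 to 122, y -106 to 84 mm.

How it is judged (in metres and radians):
On the way, in this order (a step that is already met when the one before it is completed fails the run):
1. the bottle, the adapter and the pen pot all stand in the tray, the imager still lying where it was (x of bottle in the frame of tray between -0.08 and 0.08 m and y of bottle in the frame of tray between -0.08 and 0.08 m and z of bottle in the frame of tray between -0.002 and 0.01 m and angle between each of bottle, adapter, pen_pot's own z axis and vertical below 0.12 rad and linear speed of each of bottle, adapter, pen_pot below 0.03 m/s and x of adapter in the frame of tray between -0.08 and 0.08 m and y of adapter in the frame of tray between -0.08 and 0.08 m and z of adapter in the frame of tray between -0.002 and 0.01 m and x of pen_pot in the frame of tray between -0.08 and 0.08 m and y of pen_pot in the frame of tray between -0.08 and 0.08 m and z of pen_pot in the frame of tray between -0.002 and 0.01 m and distance of imager from where it was at the start of the episode below 0.03 m), for 0.2 s.
2. the imager lies over its outline on the mat, the three things still standing in the tray (x of imager in the frame of mat between -0.013 and 0.013 m and y of imager in the frame of mat between -0.013 and 0.013 m and x of imager_lens in the frame of mat between -0.018 and 0.018 m and y of imager_lens in the frame of mat between -0.103 and -0.067 m and z of imager in the frame of mat between -0.001 and 0.009 m and angle between each of imager, bottle, adapter, pen_pot's own z axis and vertical below 0.12 rad and linear speed of each of imager, bottle, adapter, pen_pot below 0.03 m/s and x of bottle in the frame of tray between -0.08 and 0.08 m and y of bottle in the frame of tray between -0.08 and 0.08 m and z of bottle in the frame of tray between -0.002 and 0.01 m and x of adapter in the frame of tray between -0.08 and 0.08 m and y of adapter in the frame of tray between -0.08 and 0.08 m and z of adapter in the frame of tray between -0.002 and 0.01 m and x of pen_pot in the frame of tray between -0.08 and 0.08 m and y of pen_pot in the frame of tray between -0.08 and 0.08 m and z of pen_pot in the frame of tray between -0.002 and 0.01 m), for 0.2 s.
At the end, for the whole second after the job is handed in: Imager flat on the mat, origin within 13 mm (each axis) and lens within 18 mm of the outline; bottle on the round, pen pot on the square, adapter on the oblong coaster, upright, within 13 mm of its centre, the adapter within 0.26 rad of its direction; all released and at rest (x of imager in the frame of mat between -0.013 and 0.013 m and y of imager in the frame of mat between -0.013 and 0.013 m and x of imager_lens in the frame of mat between -0.018 and 0.018 m and y of imager_lens in the frame of mat between -0.103 and -0.067 m and z of imager in the frame of mat between -0.001 and 0.009 m and angle between each of imager, bottle, adapter, pen_pot's own z axis and vertical below 0.12 rad and linear speed of each of imager, bottle, adapter, pen_pot below 0.03 m/s and horizontal distance between bottle and coaster_round below 0.013 m and z of bottle in the frame of coaster_round between -0.002 and 0.008 m and horizontal distance between adapter and coaster_oblong below 0.013 m and z of adapter in the frame of coaster_oblong between -0.002 and 0.008 m and horizontal distance between pen_pot and coaster_square below 0.013 m and z of pen_pot in the frame of coaster_square between -0.002 and 0.008 m and angle between the x axis of adapter and the x axis of coaster_oblong, either way round below 0.26 rad); the robot touches nothing.
It fails at once if one of the three standing things is knocked over (angle between any of bottle, adapter, pen_pot's own z axis and vertical above 0.8 rad).
It fails at once if the imager is dropped onto the mat: let go more than 12 mm above it (horizontal distance between imager and mat below 0.1 m and z of imager in the frame of mat above 0.016 m and contact force between the fingers and imager below 0.1 N).
It also fails if it takes over 136 s, if anything falls off the work surface, if the arm or the gripper's body presses on something with over 40 N, if the wrist force passes 120 N, or if a joint passes its speed limit or range.

### The arm

A 6-joint arm with a two-finger parallel gripper is mounted at the origin on the work surface. World frame = base frame: x ahead of the robot, y to its left, z up, the work surface at z = 0. Lengths are in m, angles in degrees, forces in N, time in s.
With the tool pointing down it reaches from about 0.25 to 0.725 m from the base axis. Payload 9.7 kg.
Tool frame: the origin (TCP) lies on the centre line of the jaws, within the pads' length; the fingertips stand 17 mm ahead of it and the grasp point (between the pads) lies 2 mm behind it (bot.nose_length is the distance from the TCP to the fingertips, in m); x points along the fingers, y is the direction in which the jaws open and shut, and the axes are right-handed (so a half turn about x gives the same grasp; the last joint's range is limited). The gripper opens to 85 mm and grips with 20 to 120 N. Pads are 22 mm wide; open, the fingers measure 114 mm over their backs; the gripper's body (76 mm by 85 mm) begins 54 mm behind the grasp point. The pads swing forward as they close: fully open they stand 13 mm farther back than shut.
Start: joints at [76.49, 4.979, 10.078, 95.1, 0, 90], TCP at [0.128, 0.535, 0.225] pointing down, gripper open.
Joint ranges: [-179.16, 179.16], [-48.56, 103.87], [-65.8, 70.77], [-126.05, 130.52], [-82.76, 87.17], [-180, 180]. Speed limits (degrees/s): [127.2, 127.2, 147.25, 180, 180, 180].

### API

Orientations are given as [roll, pitch, yaw] about the fixed x, y, z axes, in that order (R = Rz(yaw) Ry(pitch) Rx(roll)).
In Python, from workcell import bot, viewer, ticket gives the robot as it stands.
- The arm moves only by the tool jog_arm, never from a script. Its argument "deltas" is a list of rows, each an object of numbers: "fingers": the opening, from 0 (shut) to 1 (fully open); "x", "y", "z": the shift along the world's x, y, z in mm; "twist": the turn about the world's z in degrees. A call has 1 to 10 rows; each row is the pose to reach, as a shift and turn from the pose measured when the call began; what a row does not reach only later rows make up. A row lasts 1/10 s, in which the tool goes at most 50 mm and 8.59 degrees, less where a joint would pass 70% of its speed; a pose out of reach is approached as far as the arm can. A call with a gripper value outside its range is refused whole. The fingers move at their own pace and stop on an object; "grip_force" is the grip in N (left out, the last holds). Time passes only in rows, so rows that repeat a pose let the fingers close. It gives the time, the measured TCP pose, the force and the opening at its end, in the units of the state.
- bot.get_obs(): the state, without advancing time (a new reading comes with each control period).
- viewer.camera(name): name is "scene" or "top" or "wrist"; returns a dict with "image" (384x512x3 uint8, red, green, blue), "fovy" (degrees; the focal length in pixels is half the picture's height over the tangent of half this angle, whatever the lens; pixels are square), "cx", "cy" (the principal point, pixels), "world_to_cam" (4x4, takes a point from world to camera coordinates); the wrist camera has in their place "tool_from_camera" (4x4, takes a point from camera to tool coordinates, whose origin is the TCP and whose axes are the tool frame's). Camera axes: x right, y down, z forward; pixel columns grow to the right and rows downward; lengths in m; the calibration is good to about 2 mm. A picture is of the moment at which its call begins: read the wrist's pose just before it. There is no depth.
- ticket.job_done(): hands the job in, once; it reports no verdict.
The state is a dict: "time": time; "q": joint angles; "qd": joint speeds; "joint_efforts": joint torques, N m; "ee_pos": TCP position; "tcp_rot": TCP orientation; "wrist_force": force on the tool from outside, world axes, zero at the start; "torque": the same for the moment, N m; "opening": finger opening in m.
Only numpy, scipy, OpenCV 4.12 (cv2) and the standard library are available. Lean on these libraries where they do the work, as an engineer would, in place of code of your own. Each camera call takes 0.05 s, during which the arm holds its last target.

## Working session

There is one attempt and no reset: what is moved stays moved. The work goes in short steps, Python scripts to look and compute and a tool call to move; the robot and the scene stay as the last step left them, time stands still between calls to the robot, and variables do not carry over. Pictures are saved under pics/ and viewed, and the job is handed in when it is done.

Besides the shell and the picture viewer there is one more tool, called after "Request:" as name(argument=value, ...) on one line, values as JSON. jog_arm: Moves the arm, as the interface text tells. Its arguments: {"type":"object","properties":{"deltas":{"type":"array"},"grip_force":{"type":"number"}},"required":["deltas"]}

```bash
ls; mkdir -p pics
python3 - <<'E'
from workcell import bot, viewer, ticket
import cv2
o=bot.get_obs(); print(o)
for n in ("scene","top","wrist"):
    c=viewer.camera(n); cv2.imwrite(f"pics/{n}0.png",c["image"][:,:,::-1])
    print(n,{k:v for k,v in c.items() if k!="image"})
E
```

```text
pics
{'time': 0.0, 'q': array([7.64901182e+01, 5.01035423e+00, 1.00343041e+01, 9.51000044e+01,
       8.53188193e-04, 8.99999093e+01]), 'qd': array([-0.01043451, -0.09582447, -0.02678442,  0.1640227 ,  0.0035201 ,
       -0.05652501]), 'joint_efforts': array([-4.33082814e-04, -5.20390999e+01,  4.64798570e+01,  1.65965891e-02,
       -1.21334720e-04, -5.36212610e-06]), 'ee_pos': array([0.12842608, 0.53454557, 0.22388889]), 'tcp_rot': array([ -90.64281391,   89.9239407 , -104.15260559]), 'wrist_force': array([-0.83344929,  0.00217569, -0.08254334]), 'torque': array([ 0.03681422, -0.01017585, -0.03693926]), 'opening': 0.08532027488918713}
scene {'fovy': 54.610401944894306, 'cx': 255.36709140672954, 'cy': 193.788585790694, 'world_to_cam': array([[-6.05773768e-01,  7.95636652e-01, -6.77872857e-04,
         3.33444822e-01],
       [ 6.40290071e-01,  4.86991460e-01, -5.94026887e-01,
        -3.06052688e-01],
       [-4.72299446e-01, -3.60279941e-01, -8.04444900e-01,
         1.12153155e+00],
       [ 0.00000000e+00,  0.00000000e+00,  0.00000000e+00,
         1.00000000e+00]])}
top {'fovy': 42.19209052897773, 'cx': 254.24397966309178, 'cy': 195.99027370262505, 'world_to_cam': array([[-0.13891231, -0.99029957, -0.00318424,  0.0653285 ],
       [-0.96978471,  0.13668439, -0.2020767 ,  0.56208143],
       [ 0.2005517 , -0.02498292, -0.97936452,  1.05861067],
       [ 0.        ,  0.        ,  0.        ,  1.        ]])}
wrist {'fovy': 62.666701624961036, 'cx': 257.97508610175834, 'cy': 194.34952852909754, 'tool_from_camera': array([[ 9.26058547e-04, -3.16952634e-01,  9.48440915e-01,
        -1.49256434e-01],
       [ 9.99999462e-01, -1.49742858e-04, -1.02644184e-03,
        -7.05029123e-04],
       [ 4.67355700e-04,  9.48441356e-01,  3.16952325e-01,
        -8.13847082e-02],
       [ 0.00000000e+00,  0.00000000e+00,  0.00000000e+00,
         1.00000000e+00]])}
```

View pics/scene0.png

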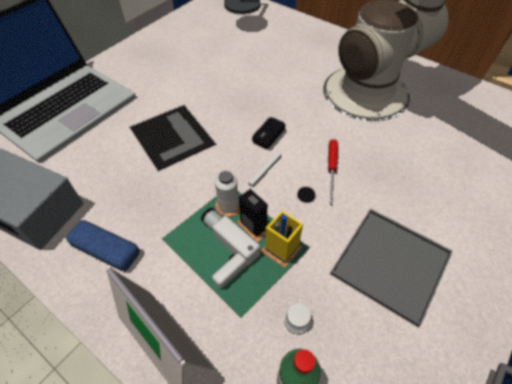

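View pics/top0.png

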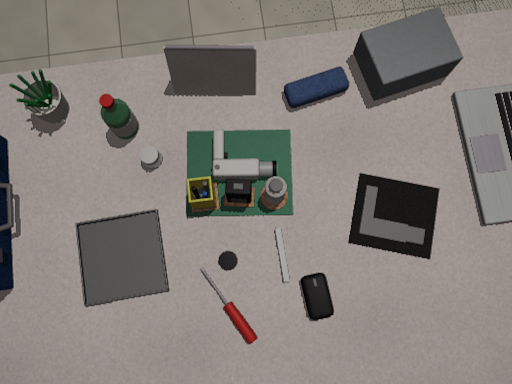

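View pics/wrist0.png

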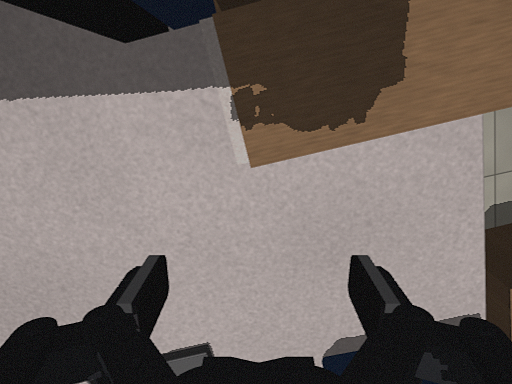

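```bash
cat > h.py <<'E'
import numpy as np, cv2
from workcell import bot, viewer, ticket
def shot(n,name=None):
    c=viewer.camera(n)
    if name: cv2.imwrite(f"pics/{name}.png",c["image"][:,:,::-1])
    return c
def K(c):
    f=192/np.tan(np.radians(c["fovy"]/2)); return np.array([[f,0,c["cx"]],[0,f,c["cy"]],[0,0,1]])
def w2c(c,obs=None):
    if "world_to_cam" in c: return c["world_to_cam"]
    from scipy.spatial.transform import Rotation as R
    T=np.eye(4);T[:3,:3]=R.from_euler('xyz',obs["tcp_rot"],degrees=True).as_matrix();T[:3,3]=obs["ee_pos"]
    return np.linalg.inv(T@c["tool_from_camera"])
def proj(c,P,W=None):
    W=c["world_to_cam"] if W is None else W
    P=np.atleast_2d(P); q=(W[:3,:3]@P.T).T+W[:3,3]; q=(K(c)@q.T).T; return q[:,:2]/q[:,2:]
def back(c,uv,z,W=None):
    W=c["world_to_cam"] if W is None else W
    uv=np.atleast_2d(uv); d=(np.linalg.inv(K(c))@np.c_[uv,np.ones(len(uv))].T).T@W[:3,:3]
    o=-W[:3,:3].T@W[:3,3]; t=(z-o[2])/d[:,2]; return o+t[:,None]*d
def rectify(c,z,x0,x1,y0,y1,s=1000,W=None):
    # plane picture: up=+x, left=+y ; s px per m
    w=int((y1-y0)*s);h=int((x1-x0)*s)
    src=np.float32(proj(c,[[x1,y1,z],[x1,y0,z],[x0,y0,z],[x0,y1,z]],W)); dst=np.float32([[0,0],[w,0],[w,h],[0,h]])
    return cv2.warpPerspective(c["image"],cv2.getPerspectiveTransform(src,dst),(w,h),flags=cv2.INTER_CUBIC)[:,:,::-1]
E
python3 - <<'E'
from h import *
c=shot("top","t1")
W=np.linalg.inv(c["world_to_cam"]);print(W[:3,3])
for uv in [(77,220),(158,211),(167,293),(84,303)]: print(back(c,uv,.016).round(3))
for uv in [(359,175),(439,185),(432,256),(350,245)]: print("mat",back(c,uv,.004).round(3))
im=c["image"][:,:,::-1]
cv2.imwrite("pics/t1a.png",cv2.resize(im[110:230,170:310],None,fx=5,fy=5,interpolation=cv2.INTER_CUBIC))
cv2.imwrite("pics/t1b.png",cv2.resize(im[165:265,340:450],None,fx=5,fy=5,interpolation=cv2.INTER_CUBIC))
cv2.imwrite("pics/t1c.png",cv2.resize(im[200:310,65:180],None,fx=5,fy=5,interpolation=cv2.INTER_CUBIC))
E
```

```text
[0.34186674 0.01431421 1.15055731]
[[0.575 0.398 0.016]]
[[0.57  0.211 0.016]]
[[0.382 0.21  0.016]]
[[0.386 0.395 0.016]]
mat [[ 0.592 -0.268  0.004]]
mat [[ 0.542 -0.45   0.004]]
mat [[ 0.381 -0.399  0.004]]
mat [[ 0.432 -0.217  0.004]]
```

View pics/t1a.png

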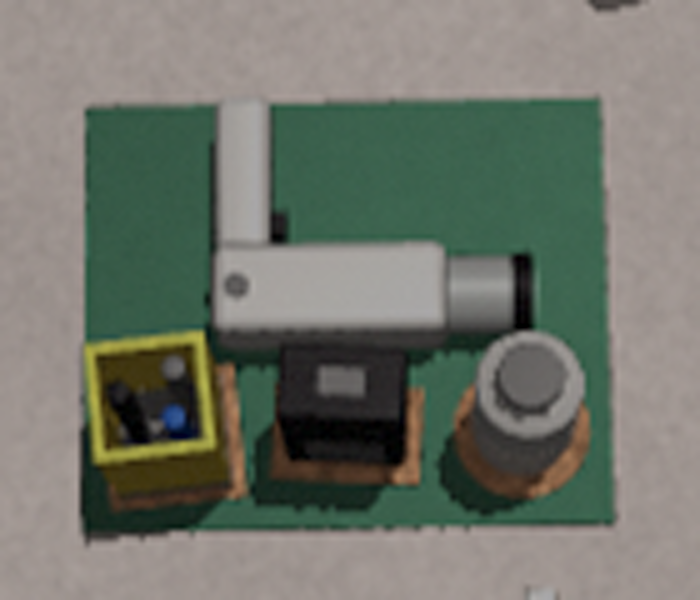

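View pics/t1b.png

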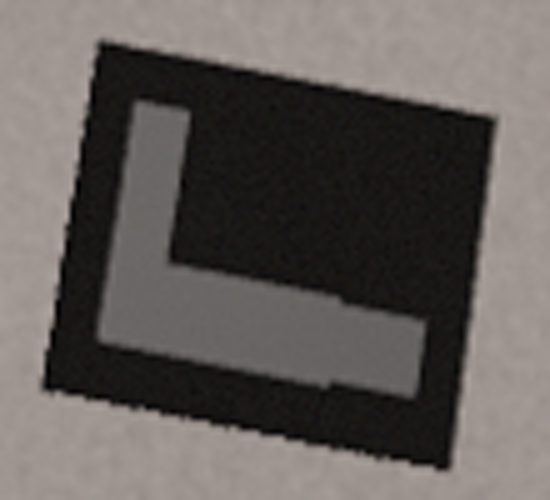

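View pics/t1c.png

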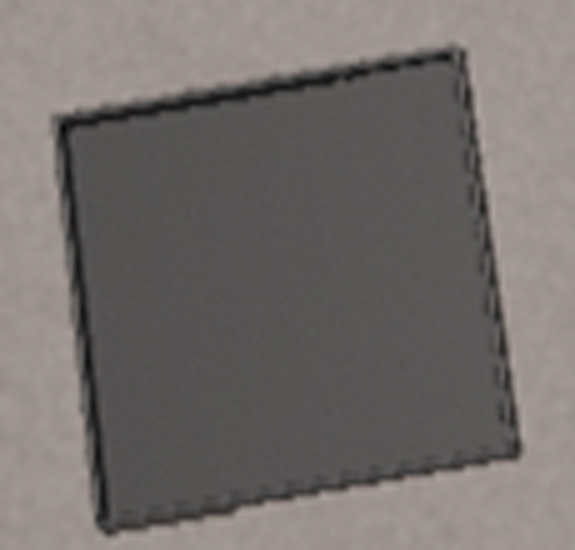

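Run:
```python
from h import *
c=shot("top")
def m(pts,z):
    P=back(c,np.array(pts)/5+[170-.4,110-.4],z)*1000
    print(P[:,:2].round(0).tolist(),"mean",P.mean(0)[:2].round(1)); return P
print("imager");P=m([(213,245),(443,243),(446,330),(215,328)],.045)
m([(530,255),(530,330)],.023)
m([(220,100),(270,100)],.03)
print("pot");m([(85,347),(207,333),(217,447),(100,463)],.095)
print("adapter");m([(283,347),(407,347),(404,408),(281,405)],.103)
print("bottle");m([(531,385)],.093);m([(531,372)],.111)
print("coasters");m([(272,482),(420,487),(423,388)],.004);m([(236,365),(245,497),(110,510)],.004);m([(455,435),(590,435),(522,498)],.004)
print("green");m([(87,106),(600,97),(614,523),(84,535)],.001)
def rect(x0,x1,y0,y1,n,s,z):
    r=rectify(c,z,x0,x1,y0,y1,s);cv2.imwrite(f"pics/{n}.png",r)
rect(.43,.63,-.12,.12,"r_co",3000,.004)
```

```text
imager
[[669.0, 70.0], [655.0, -35.0], [614.0, -31.0], [630.0, 74.0]] mean [641.9  19.4]
[[650.0, -76.0], [614.0, -71.0]] mean [631.8 -73.2]
[[743.0, 59.0], [740.0, 35.0]] mean [741.8  46.9]
pot
[[616.0, 128.0], [615.0, 75.0], [564.0, 77.0], [564.0, 128.0]] mean [589.7 101.8]
adapter
[[602.0, 42.0], [595.0, -11.0], [568.0, -6.0], [577.0, 47.0]] mean [585.3  18.2]
bottle
[[573.0, -62.0]] mean [572.6 -62.1]
[[574.0, -62.0]] mean [574.3 -61.6]
coasters
[[563.0, 59.0], [551.0, -10.0], [598.0, -18.0]] mean [570.4  10.3]
[[621.0, 68.0], [558.0, 72.0], [560.0, 135.0]] mean [579.6  91.9]
[[573.0, -30.0], [564.0, -92.0], [539.0, -56.0]] mean [558.8 -59.4]
green
[[760.0, 124.0], [730.0, -123.0], [522.0, -97.0], [551.0, 149.0]] mean [640.5  13.2]
```

View pics/r_co.png

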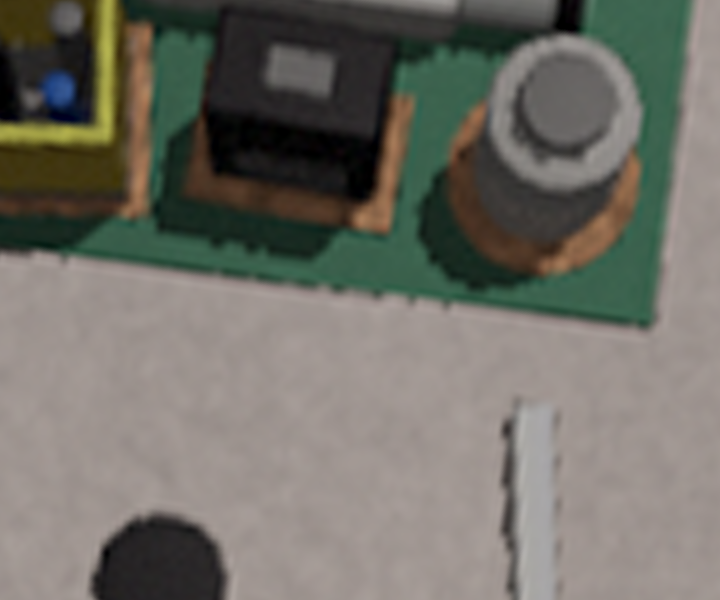

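Run:
```python
from h import *
from scipy.spatial.transform import Rotation as R
o=bot.get_obs(); print(o["time"],o["ee_pos"].round(4));print(R.from_euler('xyz',o["tcp_rot"],degrees=True).as_matrix().round(3))
c=shot("scene"); im=c["image"][:,:,::-1]
cv2.imwrite("pics/s1.png",cv2.resize(im[160:310,160:320],None,fx=4.5,fy=4,interpolation=cv2.INTER_CUBIC))
# check estimates by projection in scene cam
for n,P in dict(bottlecap=[.572,-.063,.111],adtop=[.582,.018,.104],potrim=[.591,.100,.096],im0=[.641,.0105,.045],tray=[.478,.303,.004]).items(): print(n,proj(c,P).round(1),(((proj(c,P)-[160,160])*[4.5,4])).round(0))
```

```text
0.25 [0.1285 0.5347 0.2243]
[[-0.     0.234  0.972]
 [-0.001  0.972 -0.234]
 [-1.    -0.001 -0.   ]]
bottlecap [[225.4 176.5]] [[294.  66.]]
adtop [[253.  200.5]] [[418. 162.]]
potrim [[283.4 226.4]] [[555. 266.]]
im0 [[233.1 233.3]] [[329. 293.]]
tray [[390.7 262.7]] [[1038.  411.]]
```

View pics/s1.png

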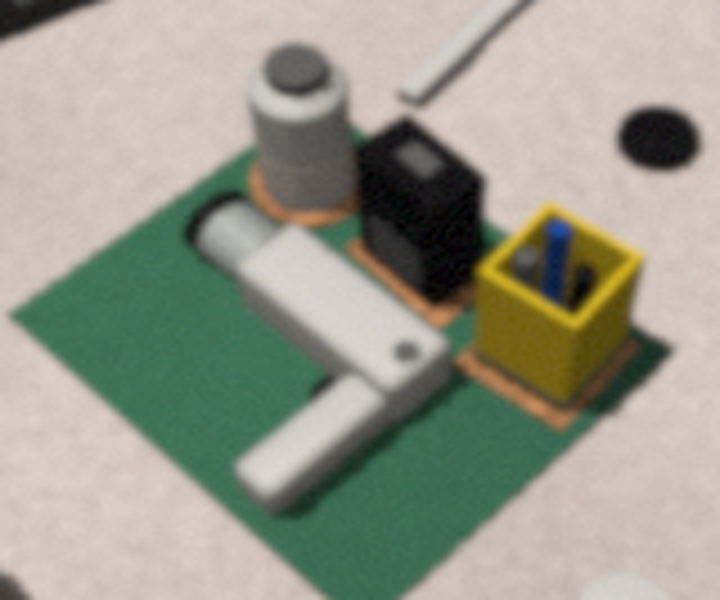

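Request:
jog_arm(deltas=[{"x":35,"y":-33,"twist":-7,"fingers":1},{"x":70,"y":-66,"twist":-14,"fingers":1},{"x":105,"y":-99,"twist":-21,"fingers":1},{"x":140,"y":-132,"twist":-28,"fingers":1},{"x":175,"y":-165,"twist":-35,"fingers":1},{"x":210,"y":-198,"twist":-42,"fingers":1},{"x":245,"y":-231,"twist":-49,"fingers":1},{"x":280,"y":-264,"twist":-56,"fingers":1},{"x":315,"y":-297,"twist":-63,"fingers":1},{"x":350,"y":-330,"twist":-70,"fingers":1}], grip_force=40)

```text
validation failed for argument at $.de...
```

Request:
jog_arm(deltas=[{"x":35,"y":-33,"z":0,"twist":-7,"fingers":1},{"x":70,"y":-66,"z":0,"twist":-14,"fingers":1},{"x":105,"y":-99,"z":0,"twist":-21,"fingers":1},{"x":140,"y":-132,"z":0,"twist":-28,"fingers":1},{"x":175,"y":-165,"z":0,"twist":-35,"fingers":1},{"x":210,"y":-198,"z":0,"twist":-42,"fingers":1},{"x":245,"y":-231,"z":0,"twist":-49,"fingers":1},{"x":280,"y":-264,"z":0,"twist":-56,"fingers":1},{"x":315,"y":-297,"z":0,"twist":-63,"fingers":1},{"x":350,"y":-330,"z":0,"twist":-70,"fingers":1}], grip_force=40)

```text
time: 1.3
ee_pos: [0.4797, 0.203, 0.2245]
tcp_rot: [160.5, 90.0, 76.7]
wrist_force: [0.6, 0.8, -0.2]
opening: 0.0854
```

Request:
jog_arm(deltas=[{"x":37,"y":-34,"z":0,"twist":-4,"fingers":1},{"x":74,"y":-68,"z":0,"twist":-8,"fingers":1},{"x":110,"y":-102,"z":0,"twist":-9.5,"fingers":1},{"x":110,"y":-102,"z":0,"twist":-9.5,"fingers":1}])

```text
time: 1.7
ee_pos: [0.5925, 0.097, 0.2225]
tcp_rot: [-51.6, 89.9, -145.3]
wrist_force: [-0.9, 0.5, -0.2]
opening: 0.0854
```

```bash
cat >> h.py <<'E'
from scipy.spatial.transform import Rotation as R
def st():
    o=bot.get_obs(); m=R.from_euler('xyz',o["tcp_rot"],degrees=True).as_matrix()
    print("t",round(o["time"],2),"pos",(o["ee_pos"]*1000).round(1),"yang",np.degrees(np.arctan2(m[1,1],m[0,1])).round(1),"F",o["wrist_force"].round(1),"op",round(o["opening"]*1000,1),"q6",o["q"][5].round(0)); return o
def wr(name):
    o=st(); c=shot("wrist",name); return c,w2c(c,o)
E
python3 - <<'E'
from h import *
c,W=wr("w1")
for n,P in dict(pot=[.590,.101,.096],ad=[.582,.018,.104],bottle=[.572,-.063,.111]).items(): print(n,proj(c,P,W).round(0))
E
```

```text
t 1.7 pos [592.5  97.  222.5] yang -3.6 F [-0.9  0.5 -0.2] op 85.4 q6 103.0
pot [[255. 178.]]
ad [[253. 263.]]
bottle [[248. 337.]]
```

View pics/w1.png

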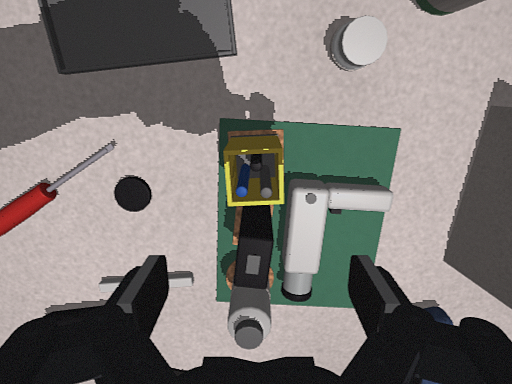

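Request:
jog_arm(deltas=[{"x":-2,"y":4,"z":-35,"twist":0,"fingers":1},{"x":-2,"y":4,"z":-70,"twist":0,"fingers":1},{"x":-2,"y":4,"z":-105,"twist":0,"fingers":1},{"x":-2,"y":4,"z":-135,"twist":0,"fingers":1},{"x":-2,"y":4,"z":-149,"twist":0,"fingers":1},{"x":-2,"y":4,"z":-149,"twist":0,"fingers":1},{"x":-2,"y":4,"z":-149,"twist":0,"fingers":0.6},{"x":-2,"y":4,"z":-149,"twist":0,"fingers":0.45},{"x":-2,"y":4,"z":-149,"twist":0,"fingers":0.3},{"x":-2,"y":4,"z":-149,"twist":0,"fingers":0.3}], grip_force=35)

```text
time: 2.75
ee_pos: [0.5901, 0.1029, 0.0764]
tcp_rot: [112.8, 89.9, 19.3]
wrist_force: [-2.4, 0.2, 6.5]
opening: 0.051
```

Run:
```python
from h import *
c,W=wr("w2")
```

```text
t 2.75 pos [590.1 102.9  76.4] yang -3.5 F [-2.4  0.2  6.5] op 51.0 q6 103.0
```

View pics/w2.png

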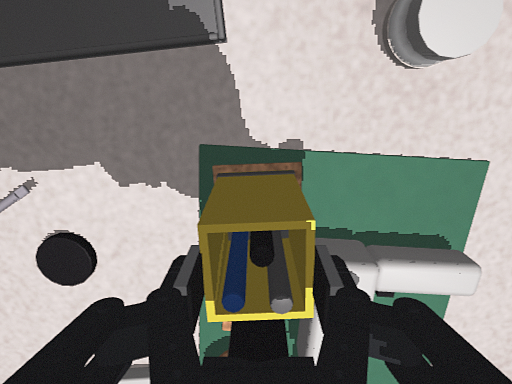

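Request:
jog_arm(deltas=[{"x":0,"y":0,"z":20,"twist":0,"fingers":0.3},{"x":0,"y":0,"z":60,"twist":0,"fingers":0.3},{"x":0,"y":0,"z":100,"twist":0,"fingers":0.3},{"x":-10,"y":15,"z":135,"twist":0,"fingers":0.3},{"x":-35,"y":50,"z":135,"twist":0,"fingers":0.3},{"x":-60,"y":90,"z":135,"twist":0,"fingers":0.3},{"x":-85,"y":130,"z":135,"twist":0,"fingers":0.3},{"x":-110,"y":170,"z":135,"twist":0,"fingers":0.3},{"x":-135,"y":210,"z":135,"twist":0,"fingers":0.3},{"x":-157,"y":245,"z":135,"twist":0,"fingers":0.3}])

```text
time: 3.8
ee_pos: [0.4318, 0.3497, 0.2126]
tcp_rot: [127.4, 89.8, 33.9]
wrist_force: [0.3, -0.1, -1.6]
opening: 0.0511
```

Run:
```python
from h import *
c,W=wr("w3")
t=shot("top","t3"); cv2.imwrite("pics/t3c.png",cv2.resize(t["image"][170:320,60:210,::-1],None,fx=4,fy=4,interpolation=cv2.INTER_CUBIC))
```

```text
t 3.8 pos [431.8 349.7 212.6] yang -3.5 F [ 0.3 -0.1 -1.6] op 51.1 q6 133.0
```

View pics/w3.png

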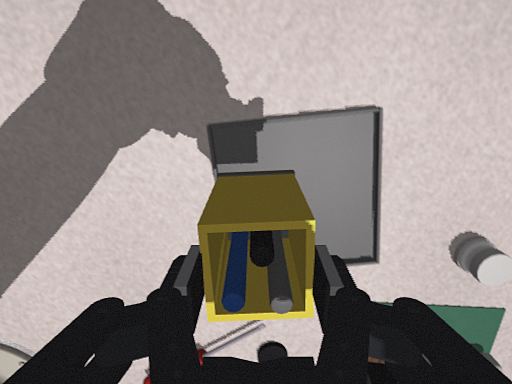

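View pics/t3c.png

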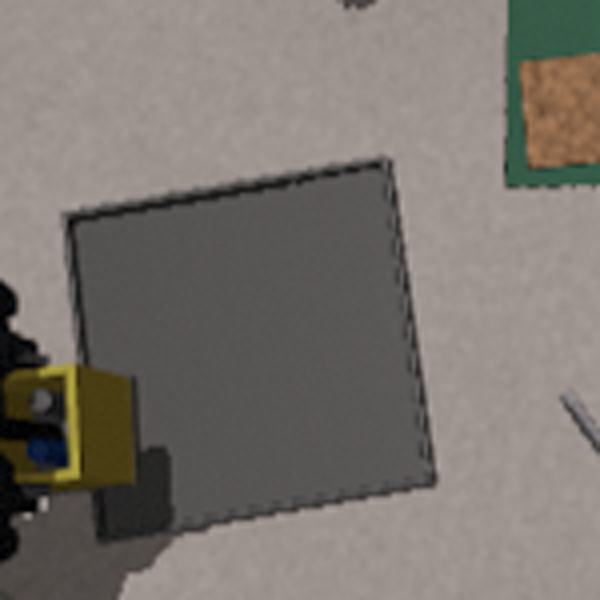

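Run:
```python
from h import *
o=st(); c=shot("wrist"); W=w2c(c,o)
print(back(c,[(208,123),(382,106),(380,263)],.016,W).round(3))
t=shot("top")
print(back(t,np.array([(66,214),(389,160),(436,485),(102,541)])/4+[60,170]-.4,.016).round(3))
print("square",back(t,np.array([(520,62),(528,168)])/4+[60,170]-.4,.004).round(3))
```

```text
t 3.9 pos [430.7 351.5 212.3] yang -3.2 F [-0.3 -0.7 -2.3] op 51.5 q6 132.0
[[0.38  0.401 0.016]
 [0.565 0.408 0.016]
 [0.576 0.218 0.016]]
[[0.568 0.401 0.016]
 [0.574 0.213 0.016]
 [0.386 0.206 0.016]
 [0.381 0.393 0.016]]
square [[0.624 0.133 0.004]
 [0.56  0.135 0.004]]
```

Request:
jog_arm(deltas=[{"x":0,"y":-4,"z":-40,"twist":0,"fingers":0.3},{"x":0,"y":-4,"z":-80,"twist":0,"fingers":0.3},{"x":0,"y":-4,"z":-110,"twist":0,"fingers":0.3},{"x":0,"y":-4,"z":-125,"twist":0,"fingers":0.3},{"x":0,"y":-4,"z":-132,"twist":0,"fingers":0.3},{"x":0,"y":-4,"z":-134,"twist":0,"fingers":0.3},{"x":0,"y":-4,"z":-135,"twist":0,"fingers":0.3},{"x":0,"y":-4,"z":-135,"twist":0,"fingers":0.3}])

```text
time: 4.8
ee_pos: [0.4334, 0.345, 0.0785]
tcp_rot: [123.2, 89.8, 29.8]
wrist_force: [0.8, 0.8, -0.5]
opening: 0.0511
```

Request:
jog_arm(deltas=[{"x":0,"y":0,"z":-1,"twist":0,"fingers":0.3},{"x":0,"y":0,"z":-2,"twist":0,"fingers":0.3},{"x":0,"y":0,"z":-2,"twist":0,"fingers":0.3}])

```text
time: 5.1
ee_pos: [0.4334, 0.3451, 0.0767]
tcp_rot: [123.7, 89.7, 30.3]
wrist_force: [-0.7, 0.3, -3.2]
opening: 0.0512
```

Request:
jog_arm(deltas=[{"x":0,"y":0,"z":-1,"twist":0,"fingers":0.3},{"x":0,"y":0,"z":-2,"twist":0,"fingers":0.3},{"x":0,"y":0,"z":-2,"twist":0,"fingers":0.3}])

```text
time: 5.4
ee_pos: [0.4333, 0.3451, 0.0745]
tcp_rot: [122.8, 89.7, 29.4]
wrist_force: [-0.0, 0.0, -2.2]
opening: 0.051
```

Request:
jog_arm(deltas=[{"x":0,"y":0,"z":-1,"twist":0,"fingers":0.3},{"x":0,"y":0,"z":-2,"twist":0,"fingers":0.3},{"x":0,"y":0,"z":-2,"twist":0,"fingers":0.3}])

```text
time: 5.7
ee_pos: [0.4334, 0.3455, 0.0743]
tcp_rot: [129.4, 89.6, 36.0]
wrist_force: [-4.5, -1.2, 10.5]
opening: 0.051
```

Run:
```python
from h import *
c,W=wr("w4")
t=shot("scene","s4"); cv2.imwrite("pics/s4c.png",cv2.resize(t["image"][190:330,310:470,::-1],None,fx=4,fy=4,interpolation=cv2.INTER_CUBIC))
```

```text
t 5.7 pos [433.4 345.5  74.3] yang -3.4 F [-4.5 -1.2 10.5] op 51.0 q6 132.0
```

View pics/s4c.png

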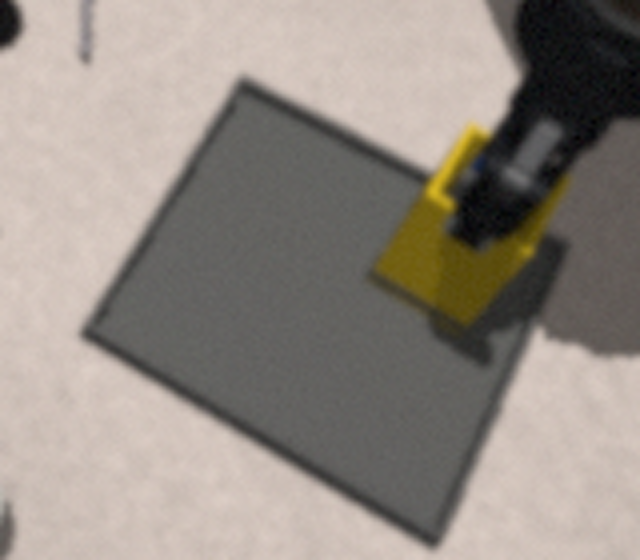

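Request:
jog_arm(deltas=[{"x":0,"y":0,"z":1,"twist":0,"fingers":0.6},{"x":0,"y":0,"z":1,"twist":0,"fingers":0.8},{"x":0,"y":0,"z":1,"twist":0,"fingers":1},{"x":0,"y":0,"z":2,"twist":0,"fingers":1},{"x":0,"y":0,"z":20,"twist":0,"fingers":1},{"x":0,"y":0,"z":60,"twist":0,"fingers":1},{"x":0,"y":0,"z":100,"twist":0,"fingers":1},{"x":0,"y":0,"z":140,"twist":0,"fingers":1}])

```text
time: 6.6
ee_pos: [0.4332, 0.3453, 0.2157]
tcp_rot: [129.4, 89.7, 36.1]
wrist_force: [0.2, -0.0, 0.3]
opening: 0.0857
```

Run:
```python
from h import *
c,W=wr("w5")
t=shot("top","t5"); cv2.imwrite("pics/t5c.png",cv2.resize(t["image"][100:320,60:310,::-1],None,fx=3,fy=2.7,interpolation=cv2.INTER_CUBIC))
```

```text
t 6.6 pos [433.2 345.3 215.7] yang -3.4 F [ 0.2 -0.   0.3] op 85.7 q6 132.0
```

View pics/w5.png

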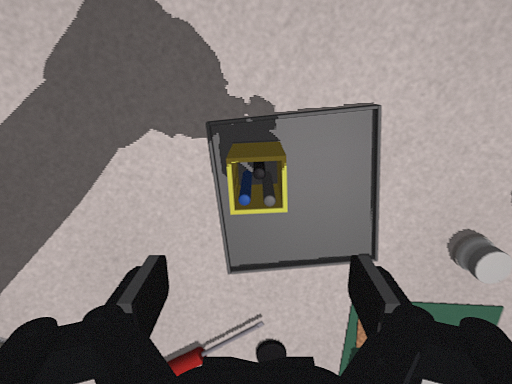

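View pics/t5c.png

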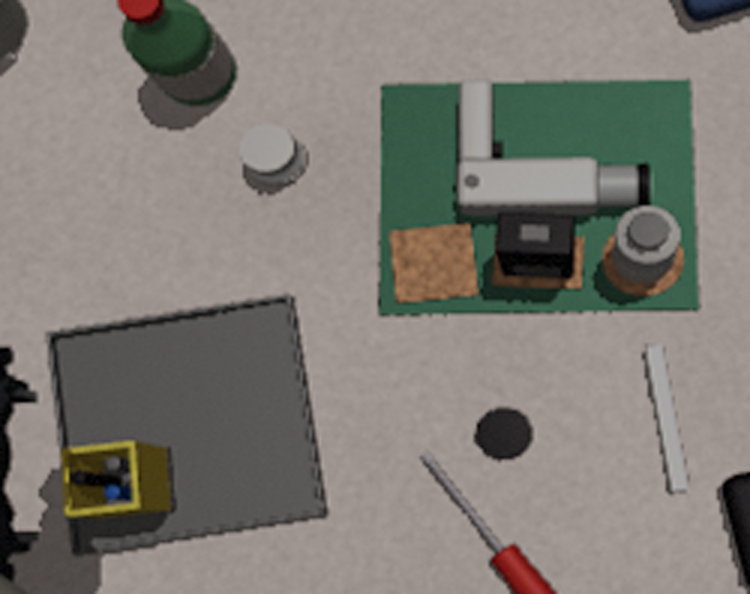

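Request:
jog_arm(deltas=[{"x":18,"y":-40,"z":5,"twist":-1,"fingers":1},{"x":36,"y":-80,"z":5,"twist":-2,"fingers":1},{"x":54,"y":-120,"z":5,"twist":-3,"fingers":1},{"x":72,"y":-160,"z":5,"twist":-4,"fingers":1},{"x":90,"y":-200,"z":5,"twist":-4.6,"fingers":1},{"x":108,"y":-240,"z":5,"twist":-4.6,"fingers":1},{"x":126,"y":-280,"z":5,"twist":-4.6,"fingers":1},{"x":145,"y":-315,"z":5,"twist":-4.6,"fingers":1},{"x":150,"y":-327,"z":5,"twist":-4.6,"fingers":1},{"x":150,"y":-327,"z":5,"twist":-4.6,"fingers":1}])

```text
time: 7.7
ee_pos: [0.5851, 0.018, 0.2242]
tcp_rot: [133.8, 89.2, 35.6]
wrist_force: [0.3, 0.3, -0.7]
opening: 0.0858
```

Run:
```python
from h import *
c,W=wr("w6")
for n,P in dict(ad=[.583,.018,.104],bottle=[.572,-.063,.111],sq=[.591,.1,.004]).items(): print(n,proj(c,P,W).round(0))
cv2.imwrite("pics/w6c.png",cv2.resize(c["image"][60:260,180:380,::-1],None,fx=3,fy=3,interpolation=cv2.INTER_CUBIC))
```

```text
t 7.7 pos [585.1  18.  224.2] yang -8.1 F [ 0.3  0.3 -0.7] op 85.8 q6 100.0
ad [[254. 186.]]
bottle [[255. 270.]]
sq [[251.  89.]]
```

View pics/w6c.png

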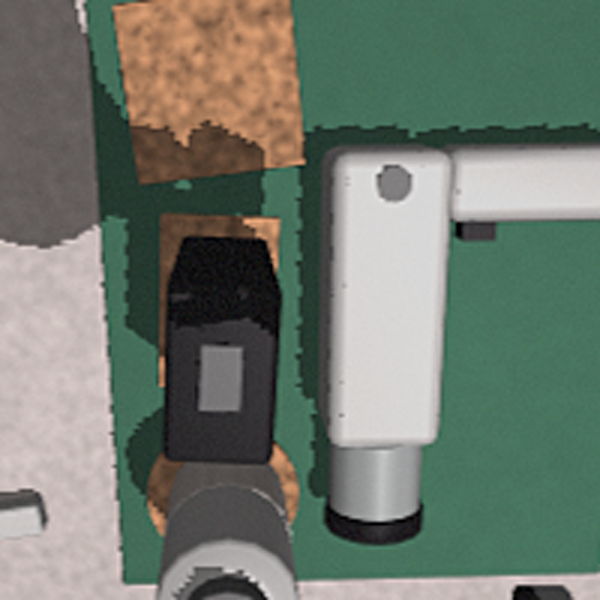

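Request:
jog_arm(deltas=[{"x":-1,"y":-1,"z":-40,"twist":0,"fingers":1},{"x":-1,"y":-2,"z":-80,"twist":0,"fingers":1},{"x":-1,"y":-2,"z":-115,"twist":0,"fingers":1},{"x":-1,"y":-2,"z":-140,"twist":0,"fingers":1},{"x":-1,"y":-2,"z":-149,"twist":0,"fingers":1},{"x":-1,"y":-2,"z":-149,"twist":0,"fingers":0.6},{"x":-1,"y":-2,"z":-149,"twist":0,"fingers":0.4},{"x":-1,"y":-2,"z":-149,"twist":0,"fingers":0.2},{"x":-1,"y":-2,"z":-149,"twist":0,"fingers":0.1},{"x":-1,"y":-2,"z":-149,"twist":0,"fingers":0.1}], grip_force=40)

```text
time: 8.75
ee_pos: [0.5842, 0.0174, 0.0774]
tcp_rot: [131.0, 89.1, 32.9]
wrist_force: [-1.8, 1.1, 5.5]
opening: 0.0336
```

Run:
```python
from h import *
c,W=wr("w7")
```

```text
t 8.75 pos [584.2  17.4  77.4] yang -8.1 F [-1.8  1.1  5.5] op 33.6 q6 100.0
```

View pics/w7.png

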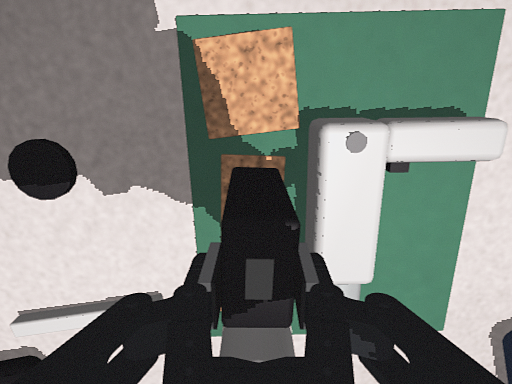

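Request:
jog_arm(deltas=[{"x":0,"y":0,"z":20,"twist":0,"fingers":0.1},{"x":0,"y":0,"z":60,"twist":0,"fingers":0.1},{"x":0,"y":0,"z":100,"twist":0,"fingers":0.1},{"x":-10,"y":15,"z":135,"twist":1,"fingers":0.1},{"x":-35,"y":50,"z":135,"twist":3,"fingers":0.1},{"x":-60,"y":90,"z":135,"twist":5,"fingers":0.1},{"x":-85,"y":130,"z":135,"twist":7,"fingers":0.1},{"x":-110,"y":170,"z":135,"twist":8,"fingers":0.1},{"x":-135,"y":210,"z":135,"twist":8,"fingers":0.1},{"x":-150,"y":240,"z":135,"twist":8,"fingers":0.1}])

```text
time: 9.8
ee_pos: [0.4326, 0.2592, 0.2134]
tcp_rot: [131.5, 89.0, 41.5]
wrist_force: [1.3, 0.0, -1.2]
opening: 0.0335
```

Request:
jog_arm(deltas=[{"x":0,"y":0,"z":-40,"twist":0,"fingers":0.1},{"x":0,"y":0,"z":-80,"twist":0,"fingers":0.1},{"x":0,"y":0,"z":-110,"twist":0,"fingers":0.1},{"x":0,"y":0,"z":-125,"twist":0,"fingers":0.1},{"x":0,"y":0,"z":-132,"twist":0,"fingers":0.1},{"x":0,"y":0,"z":-135,"twist":0,"fingers":0.1},{"x":0,"y":0,"z":-137,"twist":0,"fingers":0.1},{"x":0,"y":0,"z":-137,"twist":0,"fingers":0.1}])

```text
time: 10.6
ee_pos: [0.4332, 0.2595, 0.0775]
tcp_rot: [130.7, 88.9, 40.7]
wrist_force: [-0.2, 0.9, -2.4]
opening: 0.0335
```

Request:
jog_arm(deltas=[{"x":0,"y":0,"z":-1,"twist":0,"fingers":0.1},{"x":0,"y":0,"z":-2,"twist":0,"fingers":0.1},{"x":0,"y":0,"z":-3,"twist":0,"fingers":0.1}])

```text
time: 10.9
ee_pos: [0.4335, 0.2597, 0.0753]
tcp_rot: [130.4, 88.9, 40.4]
wrist_force: [-2.3, -1.8, 11.8]
opening: 0.0335
```

Request:
jog_arm(deltas=[{"x":0,"y":0,"z":0,"twist":0,"fingers":0.4},{"x":0,"y":0,"z":1,"twist":0,"fingers":0.7},{"x":0,"y":0,"z":1,"twist":0,"fingers":1},{"x":0,"y":0,"z":2,"twist":0,"fingers":1},{"x":0,"y":0,"z":20,"twist":0,"fingers":1},{"x":0,"y":0,"z":60,"twist":0,"fingers":1},{"x":0,"y":0,"z":105,"twist":0,"fingers":1},{"x":0,"y":0,"z":150,"twist":0,"fingers":1}])

```text
time: 11.7
ee_pos: [0.4332, 0.2595, 0.2269]
tcp_rot: [130.6, 88.9, 40.5]
wrist_force: [0.6, 1.2, 0.6]
opening: 0.0856
```

Run:
```python
from h import *
c,W=wr("w8")
```

```text
t 11.7 pos [433.2 259.5 226.9] yang -0.0 F [0.6 1.2 0.6] op 85.6 q6 121.0
```

View pics/w8.png

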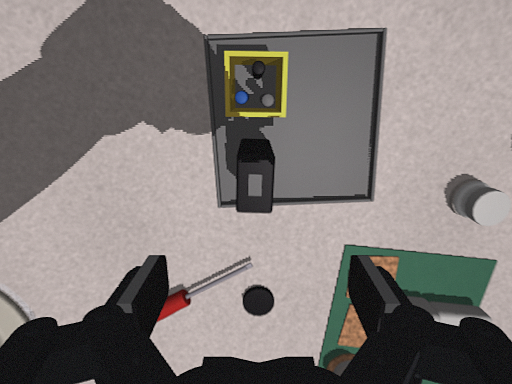

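Request:
jog_arm(deltas=[{"x":18,"y":-40,"z":0,"twist":-1,"fingers":1},{"x":36,"y":-80,"z":0,"twist":-2,"fingers":1},{"x":54,"y":-120,"z":0,"twist":-3,"fingers":1},{"x":72,"y":-160,"z":0,"twist":-4,"fingers":1},{"x":90,"y":-200,"z":0,"twist":-5,"fingers":1},{"x":108,"y":-240,"z":0,"twist":-6,"fingers":1},{"x":126,"y":-280,"z":0,"twist":-7,"fingers":1},{"x":135,"y":-310,"z":0,"twist":-7,"fingers":1},{"x":139,"y":-322,"z":0,"twist":-7,"fingers":1},{"x":139,"y":-322,"z":0,"twist":-7,"fingers":1}])

```text
time: 12.75
ee_pos: [0.5738, -0.0628, 0.2343]
tcp_rot: [128.2, 88.4, 31.0]
wrist_force: [0.1, 0.6, 0.2]
opening: 0.0852
```

Run:
```python
from h import *
c,W=wr("w9")
for n,P in dict(bsh=[.572,-.063,.094],bcap=[.572,-.063,.111],sq=[.591,.1,.004]).items(): print(n,proj(c,P,W).round(0))
```

```text
t 12.75 pos [573.8 -62.8 234.3] yang -7.2 F [0.1 0.6 0.2] op 85.2 q6 90.0
bsh [[253. 181.]]
bcap [[253. 186.]]
sq [[250.  11.]]
```

View pics/w9.png

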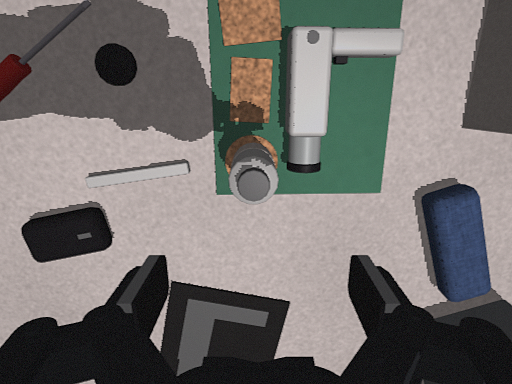

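Request:
jog_arm(deltas=[{"x":-1,"y":0,"z":-40,"twist":0,"fingers":1},{"x":-1,"y":0,"z":-80,"twist":0,"fingers":1},{"x":-1,"y":0,"z":-120,"twist":0,"fingers":1},{"x":-1,"y":0,"z":-145,"twist":0,"fingers":1},{"x":-1,"y":0,"z":-158,"twist":0,"fingers":1},{"x":-1,"y":0,"z":-158,"twist":0,"fingers":0.7},{"x":-1,"y":0,"z":-158,"twist":0,"fingers":0.5},{"x":-1,"y":0,"z":-158,"twist":0,"fingers":0.3},{"x":-1,"y":0,"z":-158,"twist":0,"fingers":0.3},{"x":-1,"y":0,"z":-158,"twist":0,"fingers":0.3}], grip_force=35)

```text
time: 13.8
ee_pos: [0.5735, -0.0616, 0.0789]
tcp_rot: [125.3, 88.2, 28.3]
wrist_force: [-2.5, 1.4, 7.0]
opening: 0.0459
```

```bash
cat >> h.py <<'E'
_st=st
def st():
    o=_st(); m=R.from_euler('xyz',o["tcp_rot"],degrees=True).as_matrix(); print("tilt tool-x (mrad*)",(m[:2,0]*57.3).round(2)); return o
E
python3 - <<'E'
from h import *
c,W=wr("w10")
E
```

```text
t 13.8 pos [573.5 -61.6  78.9] yang -7.1 F [-2.5  1.4  7. ] op 45.9 q6 90.0
tilt tool-x (mrad*) [1.57 0.85]
```

View pics/w10.png

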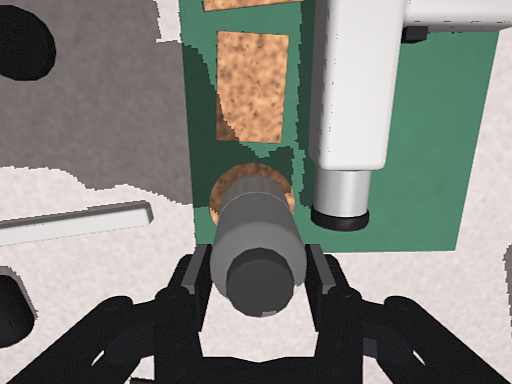

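Request:
jog_arm(deltas=[{"x":0,"y":0,"z":20,"twist":0,"fingers":0.3},{"x":0,"y":0,"z":60,"twist":0,"fingers":0.3},{"x":0,"y":0,"z":100,"twist":0,"fingers":0.3},{"x":-3,"y":20,"z":135,"twist":1,"fingers":0.3},{"x":-8,"y":60,"z":135,"twist":2,"fingers":0.3},{"x":-14,"y":100,"z":135,"twist":3,"fingers":0.3},{"x":-20,"y":145,"z":135,"twist":4,"fingers":0.3},{"x":-26,"y":190,"z":135,"twist":5,"fingers":0.3},{"x":-32,"y":235,"z":135,"twist":6,"fingers":0.3},{"x":-38,"y":275,"z":135,"twist":7,"fingers":0.3}])

```text
time: 14.85
ee_pos: [0.5352, 0.2155, 0.2149]
tcp_rot: [124.9, 88.1, 34.9]
wrist_force: [1.2, -1.0, -2.1]
opening: 0.0459
```

Request:
jog_arm(deltas=[{"x":-7,"y":40,"z":0,"twist":0,"fingers":0.3},{"x":-13,"y":80,"z":0,"twist":0,"fingers":0.3},{"x":-13,"y":92,"z":0,"twist":0,"fingers":0.3},{"x":-13,"y":92,"z":0,"twist":0,"fingers":0.3}])

```text
time: 15.25
ee_pos: [0.5219, 0.3091, 0.2151]
tcp_rot: [125.0, 88.1, 35.1]
wrist_force: [-0.6, -0.5, -3.0]
opening: 0.0459
```

Run:
```python
from h import *
c,W=wr("w11")
```

```text
t 15.25 pos [521.9 309.1 215.1] yang 0.1 F [-0.6 -0.5 -3. ] op 45.9 q6 120.0
tilt tool-x (mrad*) [1.54 1.08]
```

View pics/w11.png

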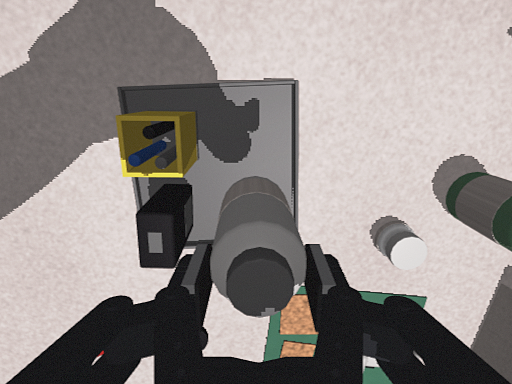

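Request:
jog_arm(deltas=[{"x":2,"y":-3,"z":-40,"twist":0,"fingers":0.3},{"x":2,"y":-3,"z":-80,"twist":0,"fingers":0.3},{"x":2,"y":-3,"z":-110,"twist":0,"fingers":0.3},{"x":2,"y":-3,"z":-125,"twist":0,"fingers":0.3},{"x":2,"y":-3,"z":-134,"twist":0,"fingers":0.3},{"x":2,"y":-3,"z":-137,"twist":0,"fingers":0.3},{"x":2,"y":-3,"z":-137,"twist":0,"fingers":0.3}])

```text
time: 16.0
ee_pos: [0.5248, 0.3047, 0.0793]
tcp_rot: [124.1, 88.0, 34.1]
wrist_force: [-0.1, 0.6, -2.0]
opening: 0.046
```

Request:
jog_arm(deltas=[{"x":0,"y":0,"z":-1,"twist":0,"fingers":0.3},{"x":0,"y":0,"z":-2,"twist":0,"fingers":0.3}])

```text
time: 16.2
ee_pos: [0.5255, 0.3051, 0.0787]
tcp_rot: [123.8, 87.9, 33.8]
wrist_force: [-0.9, 0.8, -1.9]
opening: 0.0457
```

Request:
jog_arm(deltas=[{"x":-1,"y":0,"z":-1,"twist":0,"fingers":0.3},{"x":-1,"y":0,"z":-2,"twist":0,"fingers":0.3},{"x":-1,"y":0,"z":-3,"twist":0,"fingers":0.3}])

```text
time: 16.5
ee_pos: [0.5247, 0.3056, 0.0769]
tcp_rot: [124.5, 87.8, 34.5]
wrist_force: [-3.6, 0.5, 11.1]
opening: 0.046
```

Request:
jog_arm(deltas=[{"x":0,"y":0,"z":1,"twist":0,"fingers":0.6},{"x":0,"y":0,"z":2,"twist":0,"fingers":0.8},{"x":0,"y":0,"z":2,"twist":0,"fingers":1},{"x":0,"y":0,"z":2,"twist":0,"fingers":1},{"x":0,"y":0,"z":20,"twist":0,"fingers":1},{"x":0,"y":0,"z":60,"twist":0,"fingers":1},{"x":0,"y":0,"z":100,"twist":0,"fingers":1},{"x":0,"y":0,"z":140,"twist":0,"fingers":1},{"x":0,"y":0,"z":140,"twist":0,"fingers":1},{"x":0,"y":0,"z":140,"twist":0,"fingers":1}])

```text
time: 17.5
ee_pos: [0.5251, 0.3058, 0.2175]
tcp_rot: [124.3, 87.7, 34.3]
wrist_force: [0.4, 0.2, -0.2]
opening: 0.0854
```

Run:
```python
from h import *
c,W=wr("w12")
t=shot("top","t12"); cv2.imwrite("pics/t12c.png",cv2.resize(t["image"][110:320,60:310,::-1],None,fx=3,fy=3-.2,interpolation=cv2.INTER_CUBIC))
```

```text
t 17.5 pos [525.1 305.8 217.5] yang 0.0 F [ 0.4  0.2 -0.2] op 85.4 q6 120.0
tilt tool-x (mrad*) [1.88 1.28]
```

View pics/w12.png

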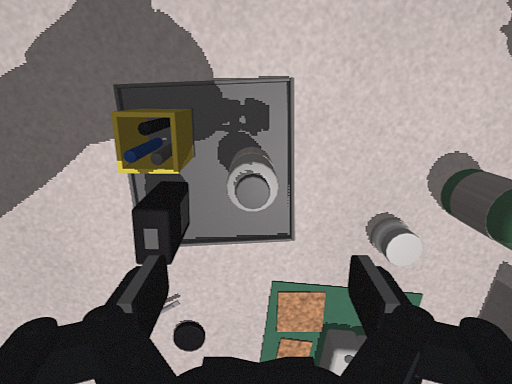

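View pics/t12c.png

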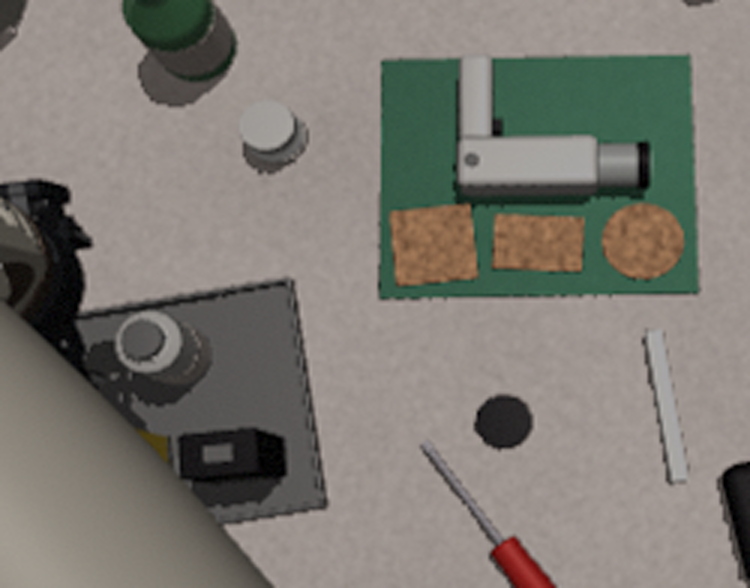

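Run:
```python
from h import *
t=shot("top","t13"); im=t["image"]; hsv=cv2.cvtColor(im,cv2.COLOR_RGB2HSV)
def blobs(mask,z,area,box):
    m=np.zeros_like(mask); x0,y0,x1,y1=box; m[y0:y1,x0:x1]=mask[y0:y1,x0:x1]
    n,l,s,ce=cv2.connectedComponentsWithStats(m.astype(np.uint8))
    for i in range(1,n):
        if s[i,4]>area:
            cs,_=cv2.findContours((l==i).astype(np.uint8),cv2.RETR_EXTERNAL,cv2.CHAIN_APPROX_NONE)
            P=back(t,cs[0][:,0,:].astype(float),z)[:,:2]*1000
            (c,wh,a)=cv2.minAreaRect(np.float32(P)); 
            print("area",s[i,4],"cen",back(t,ce[i],z)[0,:2].round(4)*1000,"rect",np.round(c,1),np.round(wh,1),round(a,1))
print("cork");blobs((hsv[...,0]<20)&(hsv[...,1]>90),.004,100,(180,120,310,230))
print("white");blobs((hsv[...,1]<40)&(hsv[...,2]>140),.04,100,(188,132,291,215))
g=cv2.cvtColor(im,cv2.COLOR_RGB2GRAY)
print("mat black");blobs(g<125,.004,800,(340,160,450,270))
print("outline");blobs((g>60)&(g<125),.004,300,(355,180,436,250))
```

```text
cork
area 724 cen [590.6 102.4] rect [590.9 102.2] [63.7 64.2] 88.2
area 567 cen [570.8 -60.8] rect [570.3 -61. ] [61.2 62.5] 81.9
area 566 cen [580.8  20.8] rect [581.3  20.8] [69.1 46.2] 78.7
white
area 236 cen [702.   52.5] rect [701.3  52.7] [18.7 63.4] 82.8
area 650 cen [643.3  16.9] rect [644.   18.1] [101.8  35.8] 82.0
mat black
area 5984 cen [ 484.6 -331. ] rect [ 486.3 -330.8] [192.1 173. ] 70.6
outline
area 1509 cen [ 470.5 -308.9] rect [ 487.  -331.7] [149.  117.4] 70.5
```

Request:
jog_arm(deltas=[{"x":15,"y":-40,"z":0,"twist":-1,"fingers":1},{"x":31,"y":-80,"z":0,"twist":-2,"fingers":1},{"x":47,"y":-120,"z":0,"twist":-3,"fingers":1},{"x":63,"y":-160,"z":0,"twist":-4,"fingers":1},{"x":79,"y":-200,"z":0,"twist":-5,"fingers":1},{"x":95,"y":-240,"z":0,"twist":-6,"fingers":1},{"x":111,"y":-280,"z":0,"twist":-7,"fingers":1},{"x":117,"y":-294,"z":0,"twist":-7,"fingers":1},{"x":117,"y":-294,"z":0,"twist":-7,"fingers":1},{"x":117,"y":-294,"z":0,"twist":-7,"fingers":1}])

```text
time: 18.65
ee_pos: [0.6408, 0.0118, 0.2142]
tcp_rot: [126.6, 88.0, 29.6]
wrist_force: [0.3, 1.3, 0.2]
opening: 0.0853
```

Run:
```python
from h import *
c,W=wr("w14")
for n,P in dict(im0=[.642,.0115,.045],lens=[.632,-.073,.023]).items(): print(n,proj(c,P,W).round(0))
cv2.imwrite("pics/w14c.png",cv2.resize(c["image"][30:330,130:450,::-1],None,fx=2,fy=2,interpolation=cv2.INTER_CUBIC))
```

```text
t 18.65 pos [640.8  11.8 214.2] yang -7.0 F [0.3 1.3 0.2] op 85.3 q6 98.0
tilt tool-x (mrad*) [1.71 0.97]
im0 [[255. 174.]]
lens [[255. 239.]]
```

View pics/w14c.png

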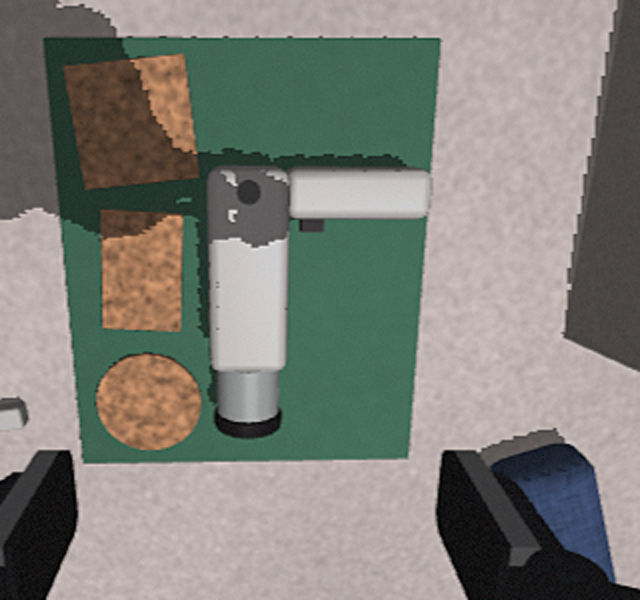

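Run:
```python
from h import *
o=st(); c=shot("wrist"); W=w2c(c,o)
P=back(c,np.array([(209,170),(290,170),(286,370),(212,370)])/2+[130,30]-.25,.045,W)*1000
print(P.round(0),P.mean(0).round(1))
def cork(z):
    for n,pts in dict(sq=[(65,65),(183,55),(199,178),(86,189)],ob=[(102,210),(183,213),(181,330),(102,327)],ro=[(96,400),(200,400),(148,353),(148,450)]).items():
        Q=back(c,np.array(pts)/2+[130,30]-.25,z,W)*1000; print(n,Q.mean(0).round(1),(Q[0]-Q[3])[:2].round(0),(Q[1]-Q[0])[:2].round(0))
cork(.004)
```

```text
t 18.7 pos [640.8  12.4 214.6] yang -6.9 F [ 0.2 -0.5  0.2] op 85.6 q6 98.0
tilt tool-x (mrad*) [1.74 0.97]
[[629.  74.  45.]
 [669.  69.  45.]
 [656. -36.  45.]
 [616. -30.  45.]] [642.6  19.3  45. ]
sq [590.3 101.3   4. ] [ 2. 64.] [62. -3.]
ob [580.6  20.    4. ] [13. 68.] [45. -7.]
ro [570.  -61.1   4. ] [-26.  38.] [64. -9.]
```

Request:
jog_arm(deltas=[{"x":1,"y":-2,"z":-40,"twist":0,"fingers":1},{"x":1,"y":-2,"z":-80,"twist":0,"fingers":1},{"x":1,"y":-2,"z":-120,"twist":0,"fingers":1},{"x":1,"y":-2,"z":-155,"twist":0,"fingers":1},{"x":1,"y":-2,"z":-178,"twist":0,"fingers":1},{"x":1,"y":-2,"z":-190,"twist":0,"fingers":1},{"x":1,"y":-2,"z":-190,"twist":0,"fingers":0.7},{"x":1,"y":-2,"z":-190,"twist":0,"fingers":0.5},{"x":1,"y":-2,"z":-190,"twist":0,"fingers":0.2},{"x":1,"y":-2,"z":-190,"twist":0,"fingers":0.2}], grip_force=40)

```text
time: 19.75
ee_pos: [0.6429, 0.0109, 0.0271]
tcp_rot: [123.8, 87.8, 27.0]
wrist_force: [-1.9, 1.8, 7.1]
opening: 0.0409
```

Run:
```python
from h import *
c,W=wr("w15")
```

```text
t 19.75 pos [642.9  10.9  27.1] yang -6.9 F [-1.9  1.8  7.1] op 40.9 q6 97.0
tilt tool-x (mrad*) [1.94 0.98]
```

View pics/w15.png

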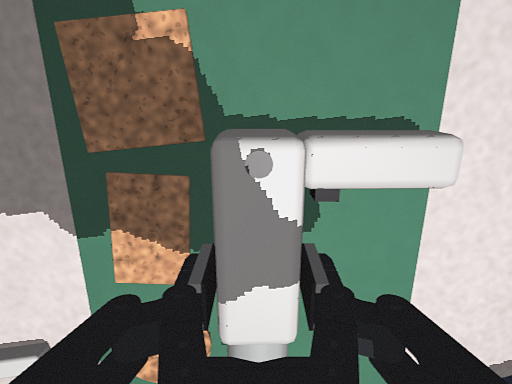

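Request:
jog_arm(deltas=[{"x":0,"y":0,"z":20,"twist":0,"fingers":0.2},{"x":0,"y":0,"z":60,"twist":0,"fingers":0.2},{"x":0,"y":0,"z":100,"twist":0,"fingers":0.2},{"x":0,"y":-10,"z":120,"twist":0,"fingers":0.2},{"x":0,"y":-10,"z":120,"twist":0,"fingers":0.2}])

```text
time: 20.3
ee_pos: [0.6445, 0.0001, 0.1515]
tcp_rot: [119.6, 87.5, 22.7]
wrist_force: [-0.2, -0.4, -1.4]
opening: 0.0407
```

Run:
```python
from h import *
st()
t=shot("top","t16")
r=rectify(t,.004,.36,.62,-.47,-.2,2200); cv2.imwrite("pics/r16.png",r)
s=shot("scene","s16")
r=rectify(s,.004,.36,.62,-.47,-.2,2200); cv2.imwrite("pics/r16s.png",r)
```

```text
t 20.3 pos [6.445e+02 1.000e-01 1.515e+02] yang -6.9 F [-0.2 -0.4 -1.4] op 40.7 q6 97.0
tilt tool-x (mrad*) [2.31 0.97]
```

View pics/r16.png

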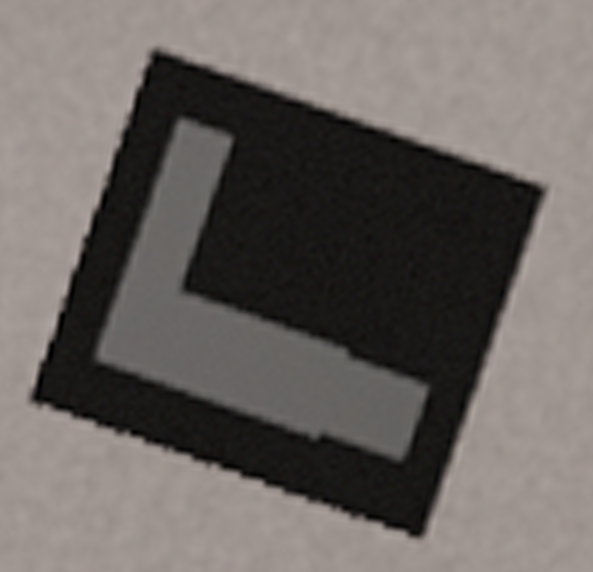

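View pics/r16s.png

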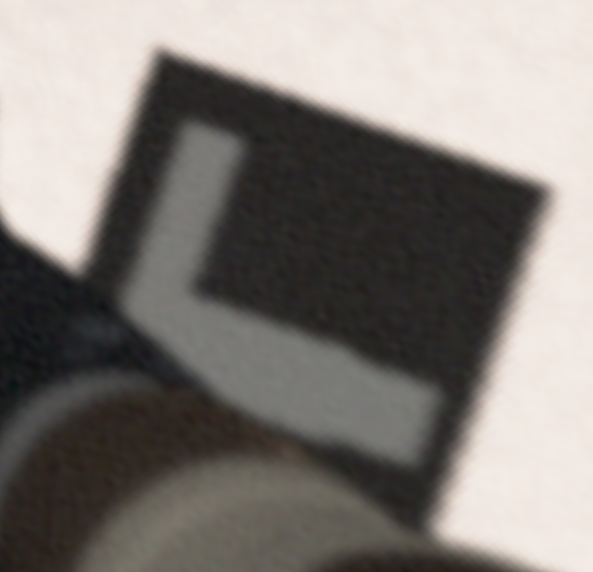

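Request:
jog_arm(deltas=[{"x":-23,"y":-38,"z":0,"twist":-2,"fingers":0.2},{"x":-47,"y":-77,"z":0,"twist":-4,"fingers":0.2},{"x":-71,"y":-116,"z":0,"twist":-6,"fingers":0.2},{"x":-95,"y":-155,"z":0,"twist":-8,"fingers":0.2},{"x":-119,"y":-194,"z":0,"twist":-10,"fingers":0.2},{"x":-143,"y":-233,"z":0,"twist":-12,"fingers":0.2},{"x":-167,"y":-272,"z":0,"twist":-12.5,"fingers":0.2},{"x":-185,"y":-302,"z":0,"twist":-12.5,"fingers":0.2},{"x":-189,"y":-309,"z":0,"twist":-12.5,"fingers":0.2},{"x":-189,"y":-309,"z":0,"twist":-12.5,"fingers":0.2}])

```text
time: 21.4
ee_pos: [0.4527, -0.3085, 0.1446]
tcp_rot: [127.5, 87.9, 18.0]
wrist_force: [-0.2, 1.6, -2.6]
opening: 0.0409
```

Run:
```python
from h import *
c,W=wr("w17")
t=shot("top","t17"); cv2.imwrite("pics/t17c.png",cv2.resize(t["image"][160:280,330:460,::-1],None,fx=5,fy=5,interpolation=cv2.INTER_CUBIC))
```

```text
t 21.4 pos [ 452.7 -308.5  144.6] yang -19.6 F [-0.2  1.6 -2.6] op 40.9 q6 74.0
tilt tool-x (mrad*) [1.98 0.64]
```

View pics/w17.png

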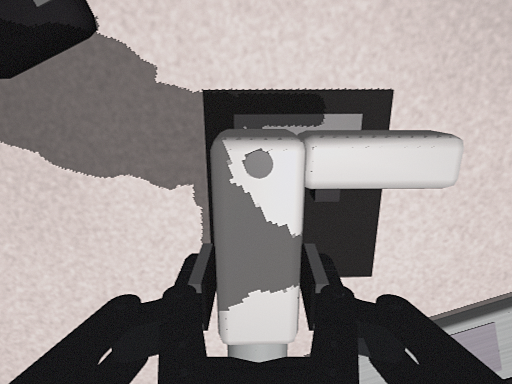

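View pics/t17c.png

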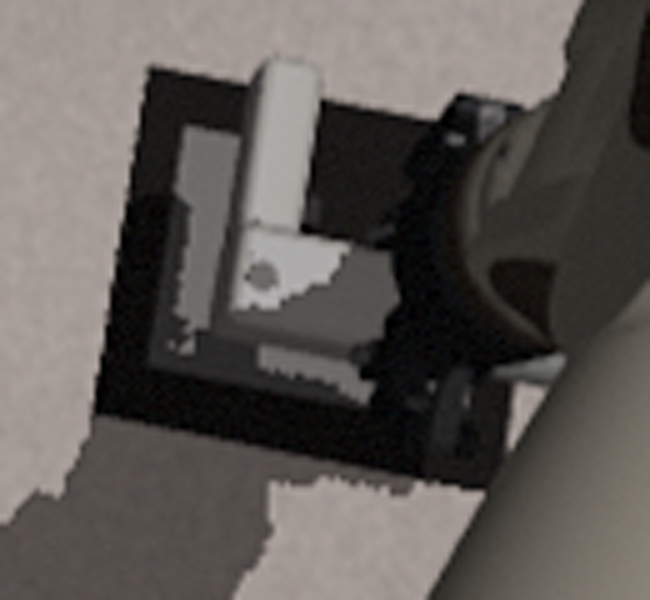

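Request:
jog_arm(deltas=[{"x":3,"y":0,"z":-30,"twist":0,"fingers":0.2},{"x":3,"y":0,"z":-60,"twist":0,"fingers":0.2},{"x":3,"y":0,"z":-85,"twist":0,"fingers":0.2},{"x":3,"y":0,"z":-100,"twist":0,"fingers":0.2},{"x":3,"y":0,"z":-108,"twist":0,"fingers":0.2},{"x":3,"y":0,"z":-110,"twist":0,"fingers":0.2},{"x":3,"y":0,"z":-110,"twist":0,"fingers":0.2},{"x":3,"y":0,"z":-110,"twist":0,"fingers":0.2}])

```text
time: 22.3
ee_pos: [0.4576, -0.3076, 0.0366]
tcp_rot: [124.5, 87.8, 15.1]
wrist_force: [0.4, 1.1, -1.5]
opening: 0.0408
```

Run:
```python
from h import *
c,W=wr("w18")
P=np.array([[455.6,-308.7]]); a=np.radians(-19.4); Rm=np.array([[np.cos(a),-np.sin(a)],[np.sin(a),np.cos(a)]])
im=c["image"][:,:,::-1].copy()
for z,col in ((.004,(0,0,255)),(.034,(0,255,0)),(.048,(255,0,0))):
    L=np.array([(-21,63),(95,63),(95,37),(21,37),(21,-45),(-21,-45)])@Rm.T+P
    q=proj(c,np.c_[L/1000,np.full(6,z)],W); cv2.polylines(im,[np.int32(q.round())],True,col,1)
cv2.imwrite("pics/w18o.png",im)
```

```text
t 22.3 pos [ 457.6 -307.6   36.6] yang -19.4 F [ 0.4  1.1 -1.5] op 40.8 q6 75.0
tilt tool-x (mrad*) [2.12 0.57]
```

View pics/w18o.png

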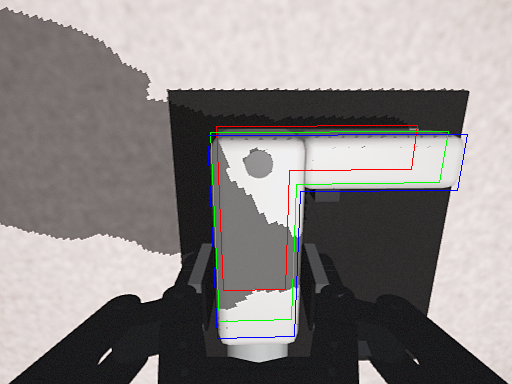

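Request:
jog_arm(deltas=[{"x":-2,"y":0,"z":-2,"twist":0,"fingers":0.2},{"x":-2,"y":0,"z":-4,"twist":0,"fingers":0.2},{"x":-2,"y":0,"z":-5,"twist":0,"fingers":0.2},{"x":-2,"y":0,"z":-6,"twist":0,"fingers":0.2},{"x":-2,"y":0,"z":-7,"twist":0,"fingers":0.2}])

```text
time: 22.85
ee_pos: [0.4555, -0.3077, 0.0294]
tcp_rot: [124.6, 87.8, 15.2]
wrist_force: [0.1, 0.1, -1.9]
opening: 0.041
```

Request:
jog_arm(deltas=[{"x":0,"y":0,"z":-1,"twist":0,"fingers":0.2},{"x":0,"y":0,"z":-2,"twist":0,"fingers":0.2},{"x":0,"y":0,"z":-3,"twist":0,"fingers":0.2},{"x":0,"y":0,"z":-3,"twist":0,"fingers":0.2}])

```text
time: 23.25
ee_pos: [0.4555, -0.3077, 0.0281]
tcp_rot: [123.6, 87.8, 14.2]
wrist_force: [-5.8, 3.4, 12.6]
opening: 0.0411
```

Request:
jog_arm(deltas=[{"x":0,"y":0,"z":1,"twist":0,"fingers":0.5},{"x":0,"y":0,"z":1,"twist":0,"fingers":0.8},{"x":0,"y":0,"z":1,"twist":0,"fingers":1},{"x":0,"y":0,"z":2,"twist":0,"fingers":1},{"x":0,"y":0,"z":20,"twist":0,"fingers":1},{"x":0,"y":0,"z":60,"twist":0,"fingers":1},{"x":0,"y":0,"z":110,"twist":0,"fingers":1},{"x":0,"y":0,"z":155,"twist":0,"fingers":1},{"x":0,"y":0,"z":190,"twist":0,"fingers":1},{"x":0,"y":0,"z":190,"twist":0,"fingers":1}])

```text
time: 24.25
ee_pos: [0.457, -0.3086, 0.2236]
tcp_rot: [115.9, 87.5, 6.5]
wrist_force: [0.9, -0.5, -0.4]
opening: 0.0855
```

Run:
```python
from h import *
c,W=wr("w19")
P=np.array([[455.6,-308.7]]); a=np.radians(-19.4); Rm=np.array([[np.cos(a),-np.sin(a)],[np.sin(a),np.cos(a)]])
im=c["image"][:,:,::-1].copy()
for z,pts,col in ((.034,[(21,63),(95,63),(95,37),(21,37)],(0,255,0)),(.048,[(-21,63),(21,63),(21,-45),(-21,-45)],(255,0,0)),(.004,[(-48,84),(122,84),(122,-106),(-48,-106)],(0,0,255))):
    L=np.array(pts)@Rm.T+P
    q=proj(c,np.c_[L/1000,np.full(len(L),z)],W); cv2.polylines(im,[np.int32(q.round())],True,col,1)
cv2.imwrite("pics/w19o.png",cv2.resize(im[0:300,130:460],None,fx=2,fy=2,interpolation=cv2.INTER_NEAREST))
```

```text
t 24.25 pos [ 457.  -308.6  223.6] yang -19.4 F [ 0.9 -0.5 -0.4] op 85.5 q6 74.0
tilt tool-x (mrad*) [2.53 0.29]
```

View pics/w19o.png

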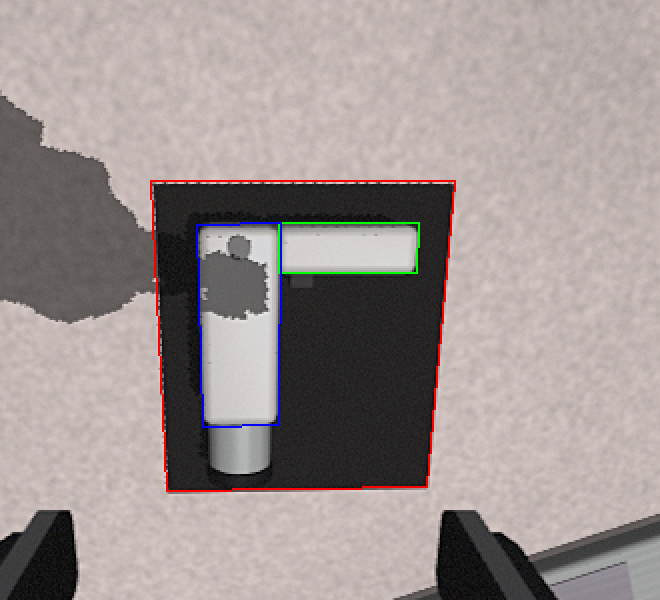

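Request:
jog_arm(deltas=[{"x":8,"y":0,"z":0,"twist":0,"fingers":1},{"x":16,"y":45,"z":0,"twist":2,"fingers":1},{"x":24,"y":90,"z":0,"twist":4,"fingers":1},{"x":32,"y":135,"z":0,"twist":6,"fingers":1},{"x":40,"y":180,"z":0,"twist":8,"fingers":1},{"x":48,"y":225,"z":0,"twist":10,"fingers":1},{"x":54,"y":270,"z":0,"twist":12,"fingers":1},{"x":58,"y":315,"z":0,"twist":14,"fingers":1},{"x":60,"y":360,"z":0,"twist":16,"fingers":1},{"x":62,"y":405,"z":0,"twist":18,"fingers":1}])

```text
time: 25.3
ee_pos: [0.5181, 0.0988, 0.2186]
tcp_rot: [120.1, 87.7, 28.8]
wrist_force: [1.4, -0.7, -0.0]
opening: 0.085
```

Request:
jog_arm(deltas=[{"x":1,"y":45,"z":0,"twist":1,"fingers":1},{"x":2,"y":90,"z":0,"twist":1,"fingers":1},{"x":4,"y":135,"z":0,"twist":1,"fingers":1},{"x":5,"y":180,"z":0,"twist":1,"fingers":1},{"x":5,"y":205,"z":0,"twist":1,"fingers":1},{"x":5,"y":205,"z":0,"twist":1,"fingers":1},{"x":5,"y":205,"z":0,"twist":1,"fingers":1}])

```text
time: 26.0
ee_pos: [0.5226, 0.3042, 0.2168]
tcp_rot: [119.8, 87.9, 29.6]
wrist_force: [0.3, 0.1, -1.1]
opening: 0.0854
```

Run:
```python
from h import *
c,W=wr("w20")
```

```text
t 26.0 pos [522.6 304.2 216.8] yang -0.2 F [ 0.3  0.1 -1.1] op 85.4 q6 120.0
tilt tool-x (mrad*) [1.83 1.04]
```

View pics/w20.png

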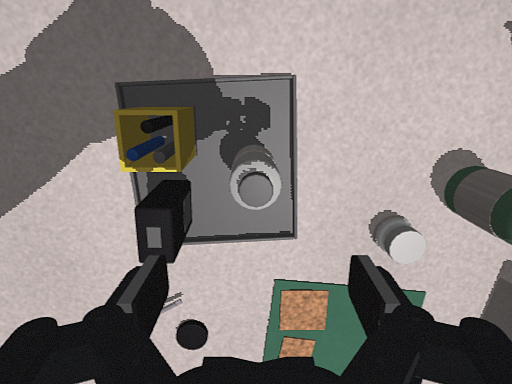

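Request:
jog_arm(deltas=[{"x":2,"y":1,"z":-40,"twist":0,"fingers":1},{"x":2,"y":1,"z":-80,"twist":0,"fingers":1},{"x":2,"y":1,"z":-115,"twist":0,"fingers":1},{"x":2,"y":1,"z":-135,"twist":0,"fingers":1},{"x":2,"y":1,"z":-142,"twist":0,"fingers":1},{"x":2,"y":1,"z":-142,"twist":0,"fingers":0.7},{"x":2,"y":1,"z":-142,"twist":0,"fingers":0.5},{"x":2,"y":1,"z":-142,"twist":0,"fingers":0.3},{"x":2,"y":1,"z":-142,"twist":0,"fingers":0.3},{"x":2,"y":1,"z":-142,"twist":0,"fingers":0.3}], grip_force=35)

```text
time: 27.05
ee_pos: [0.5256, 0.305, 0.0775]
tcp_rot: [119.9, 87.7, 29.6]
wrist_force: [-1.3, -1.0, 6.2]
opening: 0.0459
```

Request:
jog_arm(deltas=[{"x":0,"y":0,"z":20,"twist":0,"fingers":0.3},{"x":0,"y":0,"z":60,"twist":0,"fingers":0.3},{"x":0,"y":0,"z":105,"twist":0,"fingers":0.3},{"x":2,"y":-20,"z":138,"twist":-1,"fingers":0.3},{"x":6,"y":-60,"z":138,"twist":-2,"fingers":0.3},{"x":12,"y":-105,"z":138,"twist":-3,"fingers":0.3},{"x":18,"y":-150,"z":138,"twist":-4,"fingers":0.3},{"x":24,"y":-195,"z":138,"twist":-5,"fingers":0.3},{"x":30,"y":-240,"z":138,"twist":-6,"fingers":0.3},{"x":36,"y":-285,"z":138,"twist":-7,"fingers":0.3}])

```text
time: 28.05
ee_pos: [0.5617, 0.0182, 0.2162]
tcp_rot: [119.3, 87.6, 22.0]
wrist_force: [1.4, 0.8, -2.1]
opening: 0.0457
```

Run:
```python
from h import *
c,W=wr("w21")
```

```text
t 28.05 pos [561.7  18.2 216.2] yang -7.3 F [ 1.4  0.8 -2.1] op 45.7 q6 99.0
tilt tool-x (mrad*) [2.22 0.89]
```

View pics/w21.png

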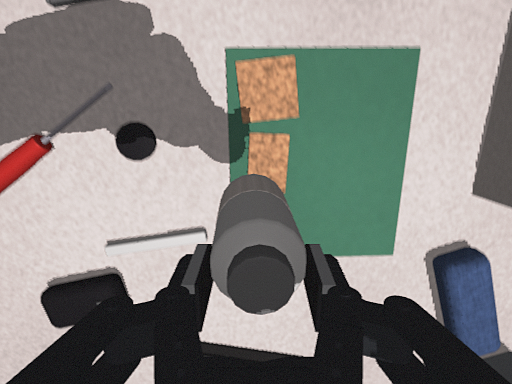

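Request:
jog_arm(deltas=[{"x":5,"y":-40,"z":0,"twist":0,"fingers":0.3},{"x":9,"y":-72,"z":-10,"twist":0,"fingers":0.3},{"x":9,"y":-79,"z":-50,"twist":0,"fingers":0.3},{"x":9,"y":-79,"z":-90,"twist":0,"fingers":0.3},{"x":9,"y":-79,"z":-115,"twist":0,"fingers":0.3},{"x":9,"y":-79,"z":-122,"twist":0,"fingers":0.3},{"x":9,"y":-79,"z":-122,"twist":0,"fingers":0.3},{"x":9,"y":-79,"z":-122,"twist":0,"fingers":0.3}])

```text
time: 28.9
ee_pos: [0.5722, -0.0665, 0.096]
tcp_rot: [113.9, 87.5, 16.3]
wrist_force: [0.7, 0.3, -1.9]
opening: 0.0459
```

```bash
cat >> h.py <<'E'
def ov(c,im,W,cen,r,z,col):
    a=np.linspace(0,2*np.pi,60); L=np.c_[cen[0]+r*np.cos(a),cen[1]+r*np.sin(a),np.full(60,z*1000)]/1000
    cv2.polylines(im,[np.int32((proj(c,L,W)*4).round())],True,col,1,shift=2)
def ovr(c,im,W,cen,yaw,hx,hy,z,col):
    a=np.radians(yaw); Rm=np.array([[np.cos(a),-np.sin(a)],[np.sin(a),np.cos(a)]])
    L=np.array([(-hx,hy),(hx,hy),(hx,-hy),(-hx,-hy)])@Rm.T+cen
    cv2.polylines(im,[np.int32((proj(c,np.c_[L/1000,np.full(4,z)],W)*4).round())],True,col,1,shift=2)
E
python3 - <<'E'
from h import *
c,W=wr("w22")
im=c["image"][:,:,::-1].copy()
ov(c,im,W,(570.3,-61),32,.004,(0,0,255)); ov(c,im,W,(570.3,-61),24,.102,(255,0,0)); ov(c,im,W,(570.3,-61),15,.12,(0,255,0))
cv2.imwrite("pics/w22o.png",im)
s=shot("scene"); 
im=cv2.resize(s["image"][140:280,150:310,::-1],None,fx=4,fy=4,interpolation=cv2.INTER_CUBIC); cv2.imwrite("pics/s22.png",im)
E
```

```text
t 28.9 pos [572.2 -66.5  96. ] yang -7.6 F [ 0.7  0.3 -1.9] op 45.9 q6 90.0
tilt tool-x (mrad*) [2.36 0.69]
```

View pics/w22o.png

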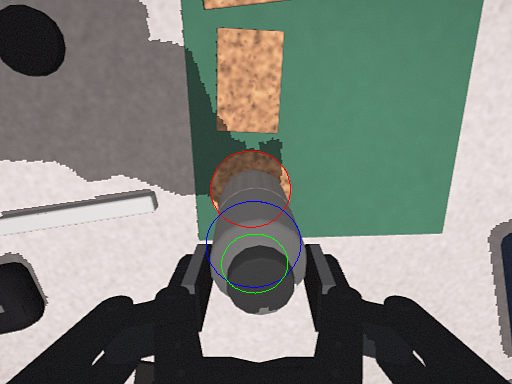

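View pics/s22.png

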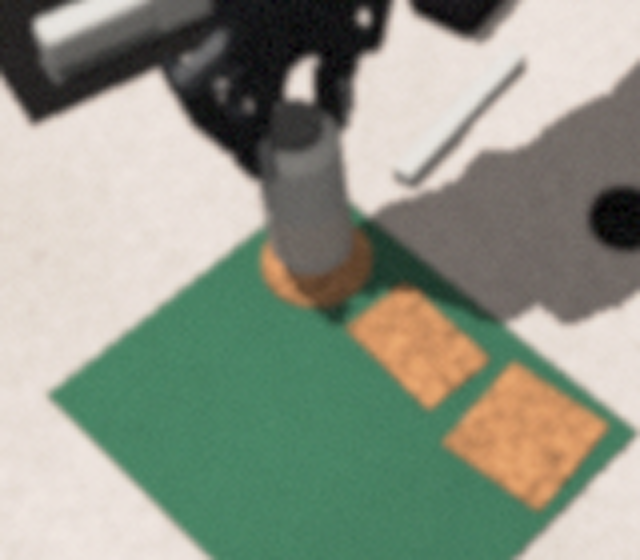

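Request:
jog_arm(deltas=[{"x":-2,"y":5,"z":0,"twist":0,"fingers":0.3},{"x":-2,"y":5,"z":-6,"twist":0,"fingers":0.3},{"x":-2,"y":5,"z":-12,"twist":0,"fingers":0.3},{"x":-2,"y":5,"z":-16,"twist":0,"fingers":0.3},{"x":-2,"y":5,"z":-18,"twist":0,"fingers":0.3},{"x":-2,"y":5,"z":-18,"twist":0,"fingers":0.3}])

```text
time: 29.6
ee_pos: [0.5705, -0.061, 0.0797]
tcp_rot: [114.3, 87.4, 16.8]
wrist_force: [-5.7, 3.9, 13.4]
opening: 0.0455
```

Run:
```python
from h import *
c,W=wr("w23")
im=c["image"][:,:,::-1].copy()
ov(c,im,W,(570.3,-61),32,.004,(0,0,255)); ov(c,im,W,(570.3,-61),24,.095,(255,0,0)); ov(c,im,W,(570.3,-61),15,.113,(0,255,0))
cv2.imwrite("pics/w23o.png",im)
```

```text
t 29.6 pos [570.5 -61.   79.7] yang -7.6 F [-5.7  3.9 13.4] op 45.5 q6 91.0
tilt tool-x (mrad*) [2.47 0.75]
```

View pics/w23o.png

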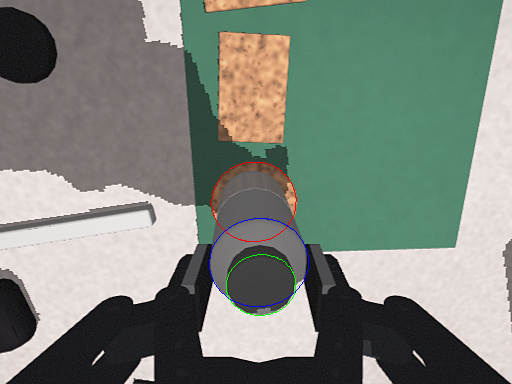

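Request:
jog_arm(deltas=[{"x":0,"y":0,"z":1,"twist":0,"fingers":0.6},{"x":0,"y":0,"z":2,"twist":0,"fingers":0.8},{"x":0,"y":0,"z":2,"twist":0,"fingers":1},{"x":0,"y":0,"z":2,"twist":0,"fingers":1},{"x":0,"y":0,"z":20,"twist":0,"fingers":1},{"x":0,"y":0,"z":60,"twist":0,"fingers":1},{"x":0,"y":0,"z":100,"twist":0,"fingers":1},{"x":0,"y":0,"z":140,"twist":0,"fingers":1},{"x":0,"y":0,"z":140,"twist":0,"fingers":1},{"x":0,"y":0,"z":140,"twist":0,"fingers":1}])

```text
time: 30.65
ee_pos: [0.571, -0.0612, 0.2204]
tcp_rot: [113.4, 87.3, 15.8]
wrist_force: [0.3, 0.1, -1.0]
opening: 0.0854
```

Run:
```python
from h import *
c,W=wr("w24")
im=c["image"][:,:,::-1].copy()
ov(c,im,W,(570.3,-61),32,.004,(0,0,255)); ov(c,im,W,(570.3,-61),24,.094,(255,0,0)); ov(c,im,W,(570.3,-61),15,.112,(0,255,0))
cv2.imwrite("pics/w24o.png",im[60:300,100:420].repeat(2,0).repeat(2,1))
```

```text
t 30.65 pos [571.  -61.2 220.4] yang -7.6 F [ 0.3  0.1 -1. ] op 85.4 q6 91.0
tilt tool-x (mrad*) [2.56 0.73]
```

View pics/w24o.png

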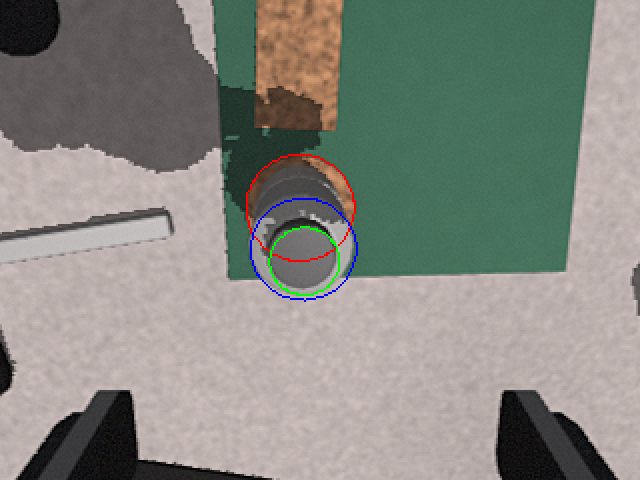

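Request:
jog_arm(deltas=[{"x":-18,"y":42,"z":0,"twist":1,"fingers":1},{"x":-36,"y":84,"z":0,"twist":2,"fingers":1},{"x":-54,"y":126,"z":0,"twist":3,"fingers":1},{"x":-72,"y":168,"z":0,"twist":4,"fingers":1},{"x":-90,"y":210,"z":0,"twist":5,"fingers":1},{"x":-108,"y":252,"z":0,"twist":6,"fingers":1},{"x":-126,"y":294,"z":0,"twist":7.5,"fingers":1},{"x":-138,"y":321,"z":0,"twist":7.5,"fingers":1},{"x":-138,"y":321,"z":0,"twist":7.5,"fingers":1},{"x":-138,"y":321,"z":0,"twist":7.5,"fingers":1}])

```text
time: 31.7
ee_pos: [0.4318, 0.2601, 0.2175]
tcp_rot: [113.8, 87.6, 23.9]
wrist_force: [-0.1, 1.0, 0.3]
opening: 0.0856
```

Run:
```python
from h import *
c,W=wr("w25")
im=c["image"][:,:,::-1].copy()
ovr(c,im,W,(433.4,259.6),0,17,28,.104,(0,0,255))
cv2.imwrite("pics/w25o.png",im)
```

```text
t 31.7 pos [431.8 260.1 217.5] yang 0.0 F [-0.1  1.   0.3] op 85.6 q6 121.0
tilt tool-x (mrad*) [2.2  0.97]
```

View pics/w25o.png

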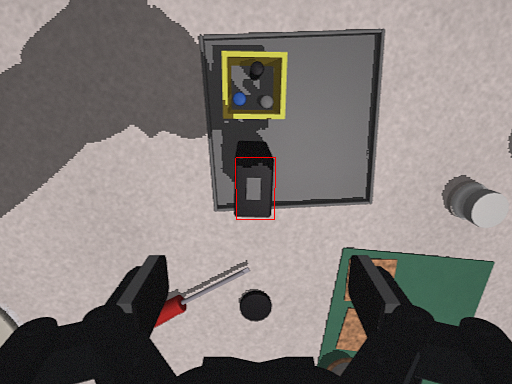

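Request:
jog_arm(deltas=[{"x":1,"y":2,"z":-40,"twist":0,"fingers":1},{"x":1,"y":2,"z":-80,"twist":0,"fingers":1},{"x":1,"y":2,"z":-115,"twist":0,"fingers":1},{"x":1,"y":2,"z":-135,"twist":0,"fingers":1},{"x":1,"y":2,"z":-142,"twist":0,"fingers":1},{"x":1,"y":2,"z":-142,"twist":0,"fingers":0.6},{"x":1,"y":2,"z":-142,"twist":0,"fingers":0.4},{"x":1,"y":2,"z":-142,"twist":0,"fingers":0.1},{"x":1,"y":2,"z":-142,"twist":0,"fingers":0.1},{"x":1,"y":2,"z":-142,"twist":0,"fingers":0.1}], grip_force=40)

```text
time: 32.75
ee_pos: [0.4336, 0.2618, 0.0773]
tcp_rot: [114.2, 87.5, 24.2]
wrist_force: [-1.7, -0.8, 5.2]
opening: 0.0334
```

Request:
jog_arm(deltas=[{"x":0,"y":0,"z":20,"twist":0,"fingers":0.1},{"x":0,"y":0,"z":60,"twist":0,"fingers":0.1},{"x":0,"y":0,"z":105,"twist":0,"fingers":0.1},{"x":10,"y":-15,"z":138,"twist":-1,"fingers":0.1},{"x":34,"y":-55,"z":138,"twist":-3,"fingers":0.1},{"x":58,"y":-95,"z":138,"twist":-5,"fingers":0.1},{"x":82,"y":-135,"z":138,"twist":-7,"fingers":0.1},{"x":106,"y":-175,"z":138,"twist":-9,"fingers":0.1},{"x":130,"y":-213,"z":138,"twist":-10.5,"fingers":0.1},{"x":147,"y":-238,"z":138,"twist":-10.5,"fingers":0.1}])

```text
time: 33.75
ee_pos: [0.5817, 0.0212, 0.2155]
tcp_rot: [113.7, 87.4, 13.0]
wrist_force: [-0.8, 1.7, -1.6]
opening: 0.0333
```

Request:
jog_arm(deltas=[{"x":0,"y":0,"z":0,"twist":0,"fingers":0.1},{"x":0,"y":0,"z":0,"twist":0,"fingers":0.1}])

```text
time: 33.95
ee_pos: [0.5819, 0.0205, 0.2155]
tcp_rot: [113.9, 87.5, 13.2]
wrist_force: [0.7, 0.8, -2.3]
opening: 0.0334
```

Run:
```python
from h import *
c,W=wr("w26")
im=c["image"][:,:,::-1].copy()
ovr(c,im,W,(580.8,20.4),-10.5,23,35,.004,(0,0,255));ovr(c,im,W,(580.8,20.4),-10.5,17,28,.244,(0,255,0))
cv2.imwrite("pics/w26o.png",im)
```

```text
t 33.95 pos [581.9  20.5 215.5] yang -10.8 F [ 0.7  0.8 -2.3] op 33.4 q6 103.0
tilt tool-x (mrad*) [2.47 0.58]
```

View pics/w26o.png

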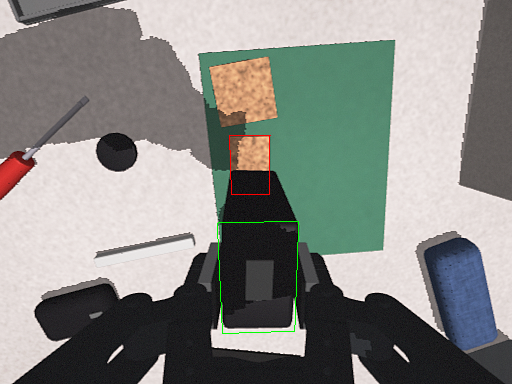

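Request:
jog_arm(deltas=[{"x":-1,"y":-1,"z":-40,"twist":0,"fingers":0.1},{"x":-1,"y":-1,"z":-80,"twist":0,"fingers":0.1},{"x":-1,"y":-1,"z":-110,"twist":0,"fingers":0.1},{"x":-1,"y":-1,"z":-125,"twist":0,"fingers":0.1},{"x":-1,"y":-1,"z":-131,"twist":0,"fingers":0.1},{"x":-1,"y":-1,"z":-133,"twist":0,"fingers":0.1},{"x":-1,"y":-1,"z":-133,"twist":0,"fingers":0.1}])

```text
time: 34.7
ee_pos: [0.5813, 0.0206, 0.0842]
tcp_rot: [113.6, 87.3, 12.9]
wrist_force: [-1.0, -0.9, -1.5]
opening: 0.0334
```

Run:
```python
from h import *
c,W=wr("w27")
im=c["image"][:,:,::-1].copy()
ovr(c,im,W,(580.8,20.4),-10.5,23,35,.004,(0,0,255));ovr(c,im,W,(580.8,20.4),-10.5,17,28,.109,(0,255,0))
cv2.imwrite("pics/w27o.png",im)
```

```text
t 34.7 pos [581.3  20.6  84.2] yang -10.7 F [-1.  -0.9 -1.5] op 33.4 q6 102.0
tilt tool-x (mrad*) [2.6 0.6]
```

View pics/w27o.png

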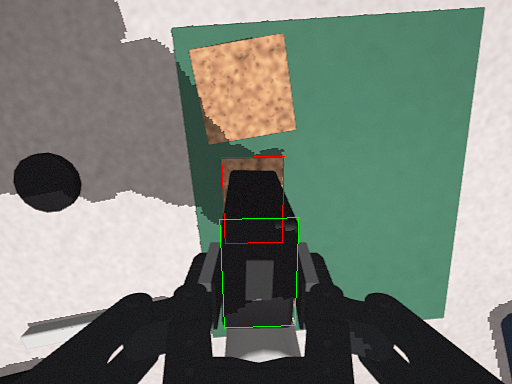

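Request:
jog_arm(deltas=[{"x":0,"y":-1,"z":-2,"twist":0,"fingers":0.1},{"x":0,"y":-1,"z":-3,"twist":0,"fingers":0.1},{"x":0,"y":-1,"z":-4,"twist":0,"fingers":0.1},{"x":0,"y":-1,"z":-5,"twist":0,"fingers":0.1},{"x":0,"y":-1,"z":-5,"twist":0,"fingers":0.1}])

```text
time: 35.25
ee_pos: [0.5815, 0.0195, 0.0794]
tcp_rot: [113.5, 87.3, 12.8]
wrist_force: [-0.0, -0.3, -1.3]
opening: 0.0335
```

Request:
jog_arm(deltas=[{"x":0,"y":0,"z":-1,"twist":0,"fingers":0.1},{"x":0,"y":0,"z":-2,"twist":0,"fingers":0.1},{"x":0,"y":0,"z":-3,"twist":0,"fingers":0.1}])

```text
time: 35.55
ee_pos: [0.5818, 0.0196, 0.0792]
tcp_rot: [113.2, 87.2, 12.5]
wrist_force: [-9.8, -0.2, 25.3]
opening: 0.0336
```

Request:
jog_arm(deltas=[{"x":0,"y":0,"z":1,"twist":0,"fingers":0.1},{"x":0,"y":0,"z":1,"twist":0,"fingers":0.5},{"x":0,"y":0,"z":2,"twist":0,"fingers":1},{"x":0,"y":0,"z":2,"twist":0,"fingers":1},{"x":0,"y":0,"z":20,"twist":0,"fingers":1},{"x":0,"y":0,"z":60,"twist":0,"fingers":1},{"x":0,"y":0,"z":100,"twist":0,"fingers":1},{"x":0,"y":0,"z":140,"twist":0,"fingers":1},{"x":0,"y":0,"z":140,"twist":0,"fingers":1},{"x":0,"y":0,"z":140,"twist":0,"fingers":1}])

```text
time: 36.55
ee_pos: [0.5823, 0.0196, 0.2197]
tcp_rot: [112.8, 87.1, 12.1]
wrist_force: [-0.3, 0.9, -0.9]
opening: 0.0854
```

Run:
```python
from h import *
c,W=wr("w28")
im=c["image"][:,:,::-1].copy()
ovr(c,im,W,(580.8,20.4),-10.5,23,35,.004,(0,0,255));ovr(c,im,W,(580.8,20.4),-10.5,17,28,.104,(0,255,0))
cv2.imwrite("pics/w28o.png",im[60:300,100:420].repeat(2,0).repeat(2,1))
```

```text
t 36.55 pos [582.3  19.6 219.7] yang -10.7 F [-0.3  0.9 -0.9] op 85.4 q6 102.0
tilt tool-x (mrad*) [2.85 0.61]
```

View pics/w28o.png

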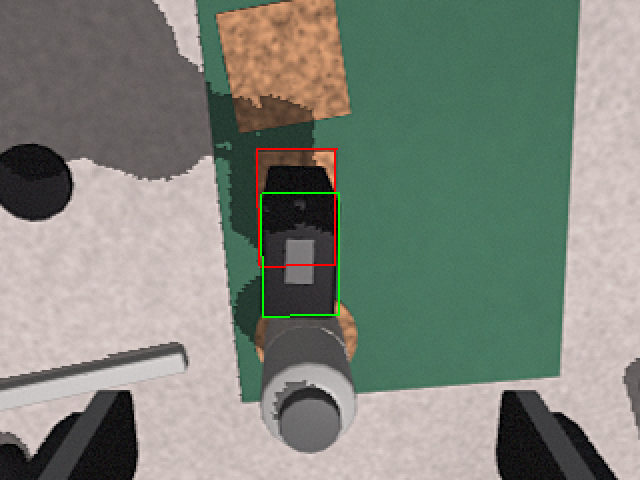

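Request:
jog_arm(deltas=[{"x":-18,"y":40,"z":0,"twist":1,"fingers":1},{"x":-36,"y":80,"z":0,"twist":2,"fingers":1},{"x":-56,"y":122,"z":0,"twist":3,"fingers":1},{"x":-76,"y":165,"z":0,"twist":4,"fingers":1},{"x":-96,"y":208,"z":0,"twist":5,"fingers":1},{"x":-116,"y":251,"z":0,"twist":6,"fingers":1},{"x":-136,"y":295,"z":0,"twist":7,"fingers":1},{"x":-149,"y":326,"z":0,"twist":7,"fingers":1},{"x":-149,"y":326,"z":0,"twist":7,"fingers":1},{"x":-149,"y":326,"z":0,"twist":7,"fingers":1}])

```text
time: 37.6
ee_pos: [0.432, 0.3457, 0.2165]
tcp_rot: [111.8, 87.4, 18.2]
wrist_force: [0.6, -0.1, -0.1]
opening: 0.0856
```

Run:
```python
from h import *
c,W=wr("w29")
im=c["image"][:,:,::-1].copy()
ovr(c,im,W,(433.4,345.3),-3.4,26,26,.096,(0,0,255))
cv2.imwrite("pics/w29o.png",im)
```

```text
t 37.6 pos [432.  345.7 216.5] yang -3.6 F [ 0.6 -0.1 -0.1] op 85.6 q6 133.0
tilt tool-x (mrad*) [2.51 0.83]
```

View pics/w29o.png

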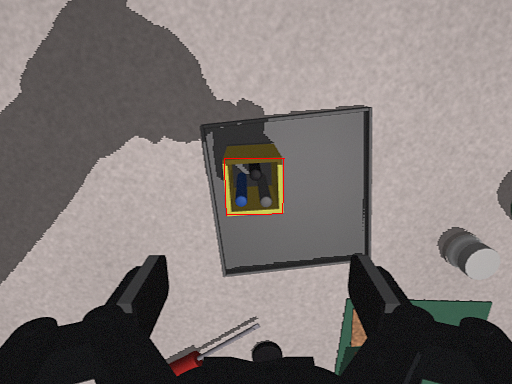

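Request:
jog_arm(deltas=[{"x":1,"y":1,"z":-40,"twist":0,"fingers":1},{"x":1,"y":1,"z":-80,"twist":0,"fingers":1},{"x":1,"y":1,"z":-115,"twist":0,"fingers":1},{"x":1,"y":1,"z":-135,"twist":0,"fingers":1},{"x":1,"y":1,"z":-142,"twist":0,"fingers":1},{"x":1,"y":1,"z":-142,"twist":0,"fingers":0.7},{"x":1,"y":1,"z":-142,"twist":0,"fingers":0.5},{"x":1,"y":1,"z":-142,"twist":0,"fingers":0.3},{"x":1,"y":1,"z":-142,"twist":0,"fingers":0.3},{"x":1,"y":1,"z":-142,"twist":0,"fingers":0.3}], grip_force=35)

```text
time: 38.65
ee_pos: [0.4343, 0.3464, 0.0769]
tcp_rot: [112.7, 87.2, 19.0]
wrist_force: [-1.1, -2.1, 6.5]
opening: 0.0513
```

Request:
jog_arm(deltas=[{"x":0,"y":0,"z":20,"twist":0,"fingers":0.3},{"x":0,"y":0,"z":60,"twist":0,"fingers":0.3},{"x":0,"y":0,"z":105,"twist":0,"fingers":0.3},{"x":10,"y":-15,"z":138,"twist":0,"fingers":0.3},{"x":34,"y":-55,"z":138,"twist":1,"fingers":0.3},{"x":60,"y":-95,"z":138,"twist":1.5,"fingers":0.3},{"x":86,"y":-135,"z":138,"twist":1.5,"fingers":0.3},{"x":112,"y":-175,"z":138,"twist":1.5,"fingers":0.3},{"x":138,"y":-215,"z":138,"twist":1.5,"fingers":0.3},{"x":156,"y":-243,"z":138,"twist":1.5,"fingers":0.3}])

```text
time: 39.65
ee_pos: [0.5916, 0.1008, 0.2154]
tcp_rot: [112.0, 87.1, 19.8]
wrist_force: [0.3, 0.5, -1.4]
opening: 0.0509
```

Request:
jog_arm(deltas=[{"x":0,"y":0,"z":0,"twist":0,"fingers":0.3},{"x":0,"y":0,"z":0,"twist":0,"fingers":0.3}])

```text
time: 39.85
ee_pos: [0.5919, 0.1, 0.2155]
tcp_rot: [112.3, 87.1, 20.0]
wrist_force: [0.0, 0.7, -3.0]
opening: 0.0511
```

Run:
```python
from h import *
c,W=wr("w30")
im=c["image"][:,:,::-1].copy()
ovr(c,im,W,(590.5,101.8),-2,32,32,.004,(0,0,255));ovr(c,im,W,(590.5,101.8),-2,26,26,.234,(0,255,0))
cv2.imwrite("pics/w30o.png",im)
```

```text
t 39.85 pos [591.9 100.  215.5] yang -2.4 F [ 0.   0.7 -3. ] op 51.1 q6 102.0
tilt tool-x (mrad*) [2.7  0.98]
```

View pics/w30o.png

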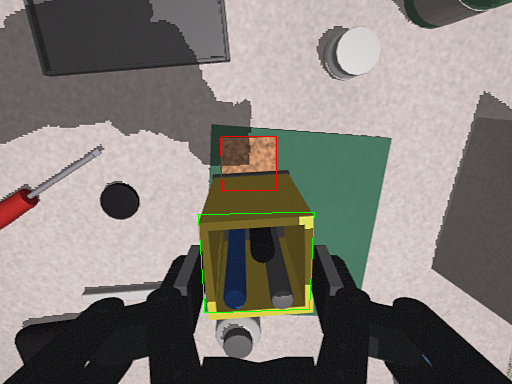

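Request:
jog_arm(deltas=[{"x":-2,"y":2,"z":-40,"twist":0,"fingers":0.3},{"x":-2,"y":2,"z":-80,"twist":0,"fingers":0.3},{"x":-2,"y":2,"z":-110,"twist":0,"fingers":0.3},{"x":-2,"y":2,"z":-125,"twist":0,"fingers":0.3},{"x":-2,"y":2,"z":-132,"twist":0,"fingers":0.3},{"x":-2,"y":2,"z":-135,"twist":0,"fingers":0.3},{"x":-2,"y":2,"z":-136,"twist":0,"fingers":0.3},{"x":-2,"y":2,"z":-136,"twist":0,"fingers":0.3}])

```text
time: 40.7
ee_pos: [0.5902, 0.1031, 0.081]
tcp_rot: [112.1, 87.0, 19.8]
wrist_force: [0.6, 0.3, -1.5]
opening: 0.0511
```

Run:
```python
from h import *
c,W=wr("w31")
im=c["image"][:,:,::-1].copy()
ovr(c,im,W,(590.5,101.8),-2,32,32,.004,(0,0,255));ovr(c,im,W,(590.5,101.8),-2,26,26,.098,(0,255,0))
cv2.imwrite("pics/w31o.png",im)
```

```text
t 40.7 pos [590.2 103.1  81. ] yang -2.3 F [ 0.6  0.3 -1.5] op 51.1 q6 102.0
tilt tool-x (mrad*) [2.82 1.01]
```

View pics/w31o.png

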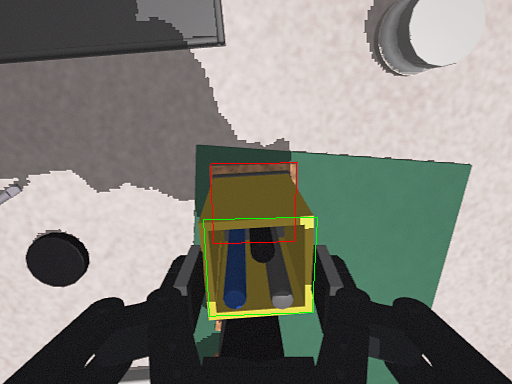

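Request:
jog_arm(deltas=[{"x":0,"y":0,"z":-1,"twist":0,"fingers":0.3},{"x":0,"y":0,"z":-2,"twist":0,"fingers":0.3},{"x":0,"y":0,"z":-3,"twist":0,"fingers":0.3},{"x":0,"y":0,"z":-4,"twist":0,"fingers":0.3}])

```text
time: 41.15
ee_pos: [0.5906, 0.1033, 0.0788]
tcp_rot: [112.2, 86.9, 19.9]
wrist_force: [-6.5, 0.2, 16.3]
opening: 0.051
```

Request:
jog_arm(deltas=[{"x":0,"y":0,"z":1,"twist":0,"fingers":0.3},{"x":0,"y":0,"z":1,"twist":0,"fingers":0.7},{"x":0,"y":0,"z":2,"twist":0,"fingers":1},{"x":0,"y":0,"z":2,"twist":0,"fingers":1},{"x":0,"y":0,"z":20,"twist":0,"fingers":1},{"x":0,"y":0,"z":60,"twist":0,"fingers":1},{"x":0,"y":0,"z":100,"twist":0,"fingers":1},{"x":0,"y":0,"z":140,"twist":0,"fingers":1},{"x":-45,"y":10,"z":140,"twist":0,"fingers":1},{"x":-90,"y":20,"z":140,"twist":0,"fingers":1}])

```text
time: 42.15
ee_pos: [0.5011, 0.1235, 0.2196]
tcp_rot: [112.1, 86.8, 19.7]
wrist_force: [0.1, 0.8, 0.5]
opening: 0.0852
```

Request:
jog_arm(deltas=[{"x":-40,"y":40,"z":0,"twist":0,"fingers":1},{"x":-80,"y":80,"z":0,"twist":0,"fingers":1},{"x":-110,"y":120,"z":0,"twist":0,"fingers":1},{"x":-130,"y":150,"z":0,"twist":0,"fingers":1},{"x":-130,"y":150,"z":0,"twist":0,"fingers":1},{"x":-130,"y":150,"z":0,"twist":0,"fingers":1}])

```text
time: 42.75
ee_pos: [0.3705, 0.2743, 0.2196]
tcp_rot: [111.8, 86.8, 19.7]
wrist_force: [-0.4, 0.9, 1.3]
opening: 0.0852
```

Run:
```python
from h import *
st()
t=shot("top","t40"); W=None
W=t["world_to_cam"]
im=t["image"][:,:,::-1].copy(); im=cv2.resize(im,None,fx=1,fy=1)
t2=dict(t); 
b=cv2.resize(im[120:230,175:310],None,fx=5,fy=5,interpolation=cv2.INTER_CUBIC)
def P(pts): return np.int32(((proj(t,pts)-[175,120]+.5)*5))
def rc(c,y,hx,hy,z):
    a=np.radians(y);Rm=np.array([[np.cos(a),-np.sin(a)],[np.sin(a),np.cos(a)]]);L=np.array([(-hx,hy),(hx,hy),(hx,-hy),(-hx,-hy)])@Rm.T+c
    return P(np.c_[L/1000,np.full(4,z)])
a=np.linspace(0,6.28,50)
cv2.polylines(b,[rc((590.5,101.8),-2,26,26,.096)],1,(255,0,255),1);cv2.polylines(b,[rc((580.8,20.4),-10.5,17,28,.104)],1,(0,255,0),1)
cv2.polylines(b,[P(np.c_[.5703+.024*np.cos(a),-.061+.024*np.sin(a),0*a+.094])],1,(255,0,0),1)
cv2.imwrite("pics/t40c.png",b)
cv2.imwrite("pics/t40m.png",cv2.resize(im[165:265,340:450],None,fx=5,fy=5,interpolation=cv2.INTER_CUBIC))
s=shot("scene","s40")
```

```text
t 42.75 pos [370.5 274.3 219.6] yang -2.2 F [-0.4  0.9  1.3] op 85.2 q6 129.0
tilt tool-x (mrad*) [3.02 1.08]
```

View pics/t40c.png

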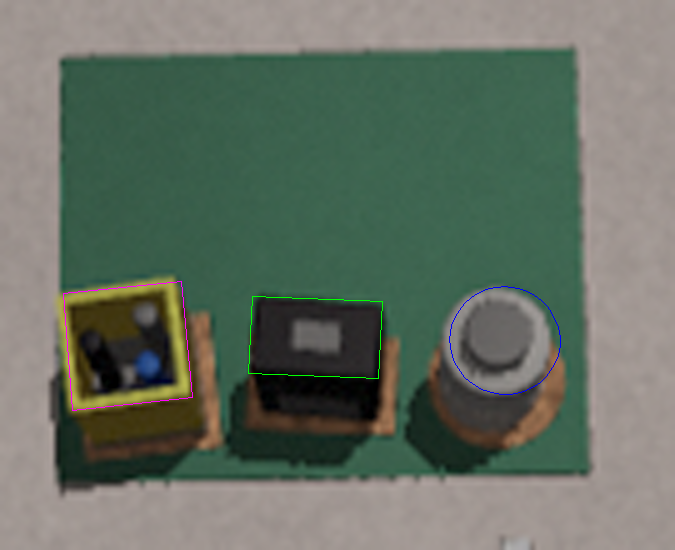

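View pics/t40m.png

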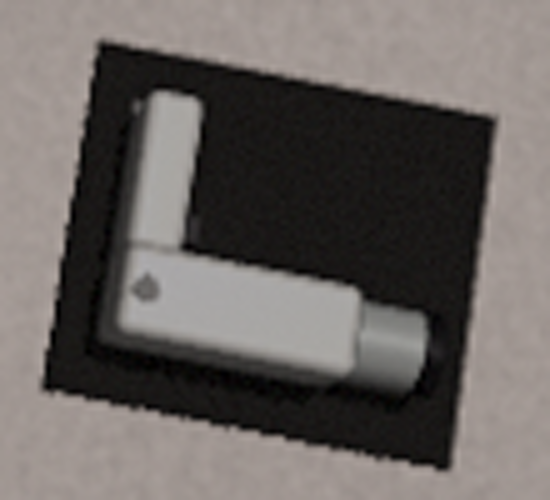

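View pics/s40.png

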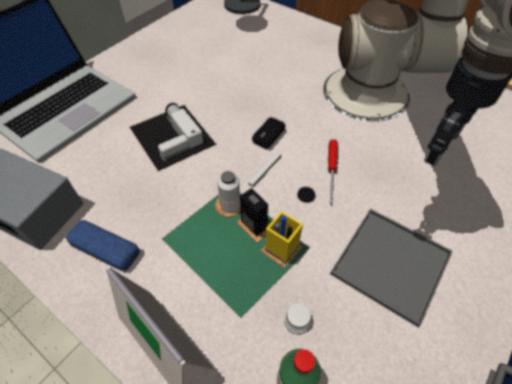

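```bash
python3 -c "
from workcell import ticket,bot
print(ticket.job_done(), bot.get_obs()['time'])"
```

```text
the job is handed in; nothing more can be done
the job is handed in; nothing more can be done
```

I carried out the whole task in the order asked and handed the job in at about 43 s of the 136 s allowed. `job_done` reports no verdict, so the figures below come from my own camera checks.

- **Clearing:** The pen pot, adapter and bottle were stood in the tray, and the imager was only touched after all three were there.
- **Imager:** It was set down on the mat with finger contact held until the wrist force showed it was resting. The overlay check in the wrist camera matched the printed outline to about 1–2 mm, with the lens pointing the right way.
- **Putting back:** The final top-camera overlay showed the pen pot and adapter within about 2 mm of their coaster centres, with the adapter lined up with its coaster. The bottle was off by about 3–4 mm there, against about 2–3 mm in the wrist camera; both are well inside the 13 mm limit.
- **End state:** All three stand upright, the fingers are open and the arm is clear of everything.

Two things disagreed or drifted along the way:
- **Mat direction:** My first rough reading was -16.6°. Two later measurements gave -19.4°, so I used that, and the overlay confirmed it.
- **Tool tilt:** The gripper slowly leaned to about 3° over the run because each move starts from the measured pose. I saw no effect on the placings.

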